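Open the laboratory bench's gas valve with its loose key

ROBOT

A 6-joint arm with a two-finger parallel gripper is mounted at the origin on the work surface. World frame = base frame: x ahead of the robot, y to its left, z up, the work surface at z = 0. Lengths are in m, angles in rad, forces in N, time in s.
With the tool pointing down it reaches from about 0.3 to 0.875 m from the base axis. Payload 6.4 kg.
Tool frame: the origin (TCP) lies midway between the tips of the shut fingers; the grasp point (between the pads) lies 19 mm behind it; z points along the fingers, y is the direction in which the jaws open and shut (so a half turn about z gives the same grasp; the last joint's range is limited). The gripper opens to 85 mm and grips with 20 to 120 N. Pads are 22 mm wide; open, the fingers measure 114 mm over their backs; the gripper's body (76 mm by 85 mm) begins 54 mm behind the grasp point. The pads swing forward as they close: fully open they stand 13 mm farther back than shut.
Start: joints at [-1.486, 0.181, 1.607, -0, 1.354, -0.206], TCP at [0.165, -0.551, 0.231] pointing down, gripper open.
Joint ranges: [-2.99, 2.99], [-0.89, 2.07], [0.3, 2.58], [-1.14, 4.28], [0, 2.63], [-3.12, 3.12]. Speed limits (rad/s): [2.57, 2.57, 3.01, 3.14, 3.14, 3.14].

INTERFACE

Orientations are given as a unit quaternion [w, x, y, z].
In Python, from bench import ctrl, optics, ticket gives the robot as it stands. The module is installed in compiled form; this text tells all that it offers.
- The arm moves only by the tool step_arm, never from a script. Its argument "targets" is text: rows parted by semicolons, each of 6 numbers parted by spaces: the shift along the tool's x, y, z in mm, then the turn, a rotation vector about the tool's x, y, z in rad. In form: dx dy dz rx ry rz; .... A call has 1 to 8 rows; each row is the pose to reach, as a shift and turn from the pose commanded when the call began, along the tool's axes at that moment; what a row does not reach only later rows make up. A row lasts 1/8 s, in which the tool goes at most 62.5 mm and 10.7 degrees, less where a joint would pass 70% of its speed; a pose out of reach is approached as far as the arm can. A call with a gripper value outside its range is refused whole. "grip" is the opening in per cent of the stroke, from 0 (shut) to 100 (fully open), set as the call begins (left out, the last holds). The fingers move at their own pace and stop on an object; the grip force is fixed at half the most. Time passes only in rows, so rows that repeat a pose let the fingers close. It gives the time, the measured TCP pose, the force and the opening at its end, in the units of the state.
- ctrl.get_obs(): the state, without advancing time (a new reading comes with each control period).
- optics.camera(name): name is "side" or "top"; returns a dict with "image" (480x640x3 uint8, red, green, blue), "mtx" (3x3 intrinsics, pixels), "D" ([k1, k2, p1, p2, k3] as OpenCV has them; the pictures are not rectified), "xyz" and "orientation" of the camera in the world. Camera axes: x right, y up, looking along -z (the intrinsics and any distortion apply to the point x, -y, -z); pixel columns grow to the right and rows downward; lengths in m; the calibration is good to about 2 mm. A picture is of the moment at which its call begins. There is no depth.
- ticket.hand_in(): hands the job in, once; it reports no verdict.
The state is a dict: "time_s": time; "q": joint angles; "dq": joint speeds; "joint_efforts": joint torques, N m; "eef_pos": TCP position; "eef_rot": TCP orientation; "wrist_force": force on the tool from outside, world axes, zero at the start; "torque": the same for the moment, N m; "opening": opening from 0.0 (shut) to 1.0 (fully open).
Only numpy, scipy, OpenCV 4.12 (cv2) and the standard library are available. Lean on these libraries where they do the work, as an engineer would, in place of code of your own. Each camera call takes 0.05 s, during which the arm holds its last target.

TASK

Open this bench's gas supply: pick up the brass valve key lying on the bench, stand it upright in the socket of the brass gas valve, and turn it by feel, without forcing it, until its flat finds the seat and it drops fully home. Then turn the key anticlockwise (seen from above) to the valve's stop, so that its flat handle lies in line with the yellow pipe, and leave it standing there on its own. Do not disturb the glassware and the other things on the bench.

Things in the scene. Friction and masses are not known exactly. Their poses are not given: they have to be found in the camera images.
- key: Loose brass valve key, 166 mm long, about 0.45 kg (0.37 to 0.54). Origin: centre of the foot's end face, on the stem's axis (10 mm above the bench when lying); +x runs along the stem from foot to bow, +y across the bow's width, +z out of the foot's flat. It starts lying flat up, stem roughly along world y, bow on the robot's right. Balance point about x = 82 mm
- key_foot (a point): Centre of the key's foot end (same point as the key's origin). The stem is round, 20 mm diameter, from here to x = 128 mm; its first 27 mm are a D: one flat, facing the key's +z, 5.5 mm from the axis. The foot's edge is chamfered 2.5 mm. Stood up by lifting the bow, the key's flat faces the way the foot had pointed (to the robot's left)
- key_bow (a point): Middle of the key's bow (handle), on the stem's axis, key x = 146 mm: an eight-sided plate from x = 126 to 166 mm, 11 mm thick along z, 46 mm wide along y over two flat parallel edges 16 mm long; lying, it is level, 4.5 to 15.5 mm above the bench. Pinched there at 20 to 25 N and lifted, the key swivels between the pads by its weight, foot dragging, to within some 20 degrees of upright
- valve: Fixed brass gas valve, origin on the bench under its socket's axis, z up. Yellow pipe (22 mm, axis 30 mm high) along its y axis, to a grey gas turret (120 mm tall, at y = +195 mm, nozzles reaching 90 mm to either side along x) and to a bend into the bench at y = -130 mm. Round body 58 mm on a 90 mm flange; hexagonal bonnet 50 mm wide, flat top at z = 70 mm
- valve_mouth (a point): Centre of the socket's mouth, on the valve's flat top, 70 mm above the bench: a round bore of 21.6 mm, straight down. Deep inside sits the spindle, which turns about the bore's axis, stiffly (0.15 N m). Its stop when open is where the key's +z faces the valve's -x: 55 to 125 degrees anticlockwise from where the key drops in
- valve_seat (a point): Top of the spindle on the bore's axis, 26 mm below the mouth: a D-shaped hole which takes the key's D foot one way round only, within about 4 degrees, then lets it drop 20 mm to the floor. Its axes do not turn with the spindle. Shut, the key's +z must face the valve's +y, but the spindle was left anywhere within 35 degrees either side: only to be felt
- rack: Loose dark wooden test-tube rack with four glass tubes, 266 mm along its x by 64 mm, 150 mm tall over the tubes; origin under its centre. Leave alone
- burner: Loose capped glass spirit burner, 84 mm diameter, 82 mm tall; origin under its centre. Leave alone
- wash_bottle: Loose white wash bottle with blue cap, 72 mm diameter, 208 mm tall with its spout (reaching 60 mm along its x); origin under its centre. Leave alone
- beaker: Loose glass beaker, 70 mm diameter, 92 mm tall; origin under its centre. Leave alone
- tube_holder: Loose wooden test-tube holder, 185 mm along its x (from -80 to +105 mm), 30 mm wide, 18 mm tall; origin on the bench near its middle. Leave alone
- tub: Loose blue tub with white lid, 64 mm diameter, 72 mm tall; origin under its centre. Leave alone
- flask: Loose conical glass flask with a cork, 82 mm diameter at the foot, 120 mm tall; origin under its centre. Leave alone

How it is judged:
By the outcome, as a careful person would: the job done as asked, in the order asked, and still so for the second after the job is handed in, with the robot touching nothing.
It also fails if it takes over 67 s, if anything falls off the work surface, if the arm or the gripper's body presses on something with over 40 N, if the wrist force passes 120 N, or if a joint passes its speed limit or range.

## Working session

There is one attempt and no reset: what is moved stays moved. The work goes in short steps, Python scripts to look and compute and a tool call to move; the robot and the scene stay as the last step left them, time stands still between calls to the robot, and variables do not carry over. Pictures are saved under pics/ and viewed, and the job is handed in when it is done.

Besides the shell and the picture viewer there is one more tool, called as name(argument=value, ...) on one line, values as JSON. step_arm: Moves the arm, as the interface text tells. Its arguments: {"type":"object","properties":{"targets":{"type":"string"},"grip":{"type":"number"}},"required":["targets"]}

```bash
mkdir -p pics
cat > h.py <<'E'
import numpy as np, cv2
from scipy.spatial.transform import Rotation as R
def rot(q): return R.from_quat([q[1],q[2],q[3],q[0]])
def ray(c,uv):
    p=cv2.undistortPoints(np.array([[uv]],float),np.array(c['mtx'],float),np.array(c['D'],float))[0,0]
    Rm=rot(c['orientation']).as_matrix()
    d=Rm@np.array([p[0],-p[1],-1.0]); return np.array(c['xyz'],float),d/np.linalg.norm(d)
def onz(c,uv,z):
    o,d=ray(c,uv); return o+d*(z-o[2])/d[2]
def tri(c1,u1,c2,u2):
    o1,d1=ray(c1,u1);o2,d2=ray(c2,u2)
    A=np.stack([d1,-d2],1);t=np.linalg.lstsq(A,o2-o1,rcond=None)[0]
    a=o1+t[0]*d1;b=o2+t[1]*d2
    return (a+b)/2,np.linalg.norm(a-b)
def proj(c,P):
    Rm=rot(c['orientation']).as_matrix(); p=(np.atleast_2d(P)-np.array(c['xyz']))@Rm
    p=p*np.array([1,-1,-1])
    return cv2.projectPoints(p.reshape(-1,1,3),np.zeros(3),np.zeros(3),np.array(c['mtx'],float),np.array(c['D'],float))[0].reshape(-1,2)
E
python3 - <<'E'
from bench import ctrl,optics
import cv2,pickle
for n in("side","top"):
    c=optics.camera(n);pickle.dump(c,open(n+'0.pkl','wb'));cv2.imwrite(f'pics/{n}0.png',c['image'][:,:,::-1])
    print(n,c['xyz'],c['orientation'],c['mtx'],c['D'])
print(ctrl.get_obs())
E
```

```text
side [0.35309091 1.09418992 0.8191015 ] [-0.08417022 -0.0509308   0.46133422  0.88175516] [[488.39198509   0.         315.86849148]
 [  0.         488.39198509 248.2386011 ]
 [  0.           0.           1.        ]] [0.04062974 0.         0.         0.         0.        ]
top [0.44233372 0.0110675  1.27223364] [ 0.71078236  0.04477512 -0.0404127  -0.70082126] [[546.07144323   0.         330.19425589]
 [  0.         546.07144323 231.16024221]
 [  0.           0.           1.        ]] [0.04189945 0.         0.         0.         0.        ]
{'time_s': 0.1, 'q': array([-1.48632787e+00,  1.81462157e-01,  1.60789604e+00,  4.63215813e-06,
        1.35382339e+00, -2.06295740e-01]), 'dq': array([-0.00028479, -0.00053191, -0.00318817,  0.00073943, -0.00038981,
       -0.00050166]), 'joint_efforts': array([-2.57899565e-04, -4.45881522e+01, -3.52239239e+01, -2.43998784e-04,
        4.18185897e-03,  6.47542137e-06]), 'eef_pos': array([ 0.16482125, -0.55035245,  0.23048262]), 'eef_rot': array([-7.92855719e-04,  9.89450384e-01,  1.44869965e-01,  5.06211335e-05]), 'wrist_force': array([-0.35793524,  0.0059544 ,  0.3674564 ]), 'torque': array([-0.01695304,  0.01443999,  0.03116207]), 'opening': 1.001477505132541}
```

View pics/side0.png

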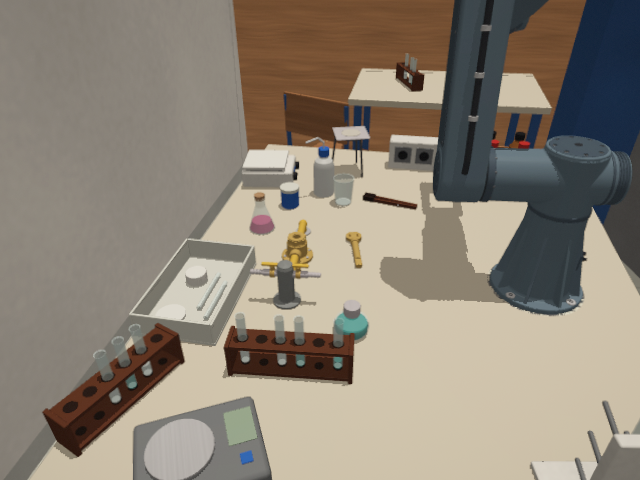

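View pics/top0.png

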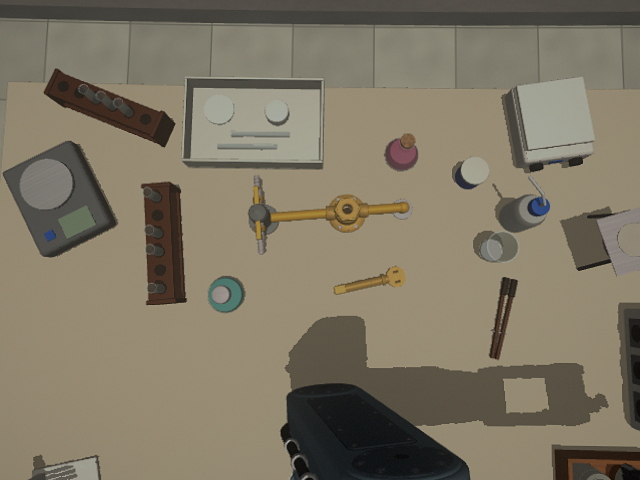

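The top view shows the key (foot at about (335,290), bow at about (398,277)), the valve bonnet at (347,210), the turret at (259,213) and the pipe end at (402,208). The side view agrees. I'll enlarge both and measure.

Run:
```python
import pickle,cv2,numpy as np
t=pickle.load(open('top0.pkl','rb'));s=pickle.load(open('side0.pkl','rb'))
a=cv2.resize(t['image'][170:310,240:430],None,fx=4,fy=4,interpolation=cv2.INTER_CUBIC)
cv2.imwrite('pics/topc.png',a[:,:,::-1])
a=cv2.resize(s['image'][200:340,240:380],None,fx=4,fy=4,interpolation=cv2.INTER_CUBIC)
cv2.imwrite('pics/sidec.png',a[:,:,::-1])
```

```text
(no output)
```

View pics/topc.png

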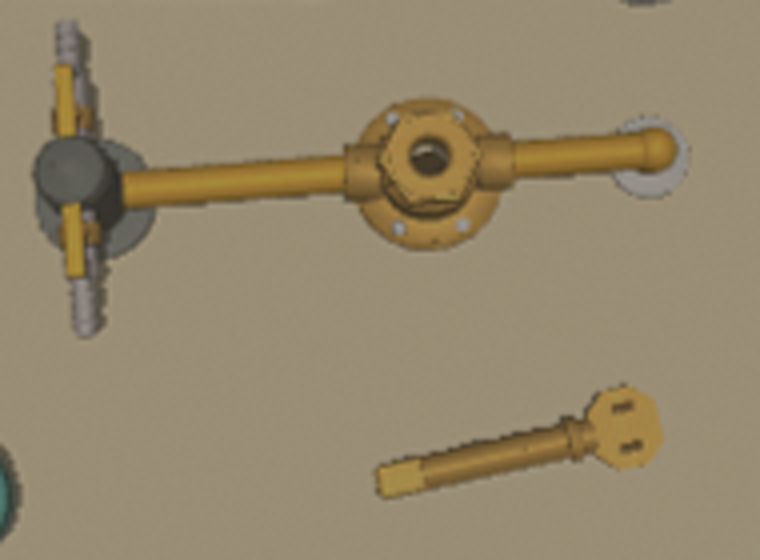

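View pics/sidec.png

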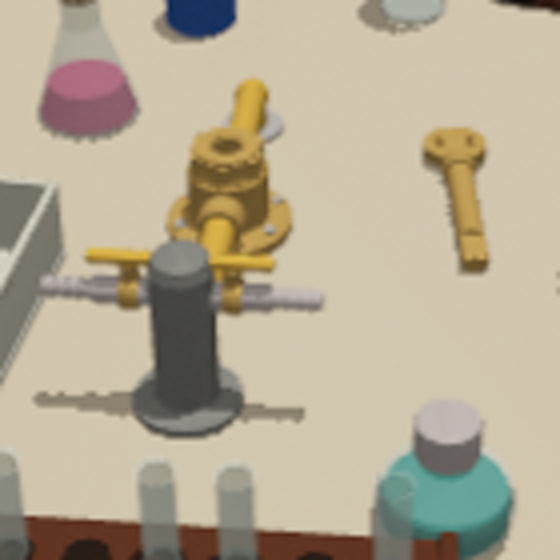

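Run:
```python
import pickle,cv2,numpy as np
from h import *
t=pickle.load(open('top0.pkl','rb'));s=pickle.load(open('side0.pkl','rb'))
def comp(c,roi):
    x0,y0,x1,y1=roi;h=cv2.cvtColor(c['image'],cv2.COLOR_RGB2HSV)
    return h[y0:y1,x0:x1]
# key mask top
h=cv2.cvtColor(t['image'],cv2.COLOR_RGB2HSV)
m=((h[...,1]>120)&(h[...,0]>12)&(h[...,0]<28)).astype(np.uint8)
mk=np.zeros_like(m);mk[255:305,325:415]=m[255:305,325:415]
ys,xs=np.nonzero(mk);print('key px',len(xs),xs.min(),xs.max(),ys.min(),ys.max())
P=np.array([onz(t,(x,y),0.0125)[:2] for x,y in zip(xs,ys)])
c=P.mean(0);u,sv,vt=np.linalg.svd(P-c);ax=vt[0];ax*=-np.sign(ax[1]) # toward -y (bow)
pr=(P-c)@ax;pe=(P-c)@np.array([-ax[1],ax[0]])
print('cent',c,'axis',ax,np.degrees(np.arctan2(ax[1],ax[0])),'ext',pr.min(),pr.max(),pr.max()-pr.min(),'w',pe.max()-pe.min())
# stem axis
for lo,hi in((-.08,.02),):
    sel=(pr>pr.min()+.005)&(pr<pr.min()+.12)
    bins=np.arange(pr.min()+.01,pr.min()+.12,.01)
    mid=[( (b+.005),(pe[(pr>=b)&(pr<b+.01)].max()+pe[(pr>=b)&(pr<b+.01)].min())/2) for b in bins]
    print(np.round(mid,4)); k=np.polyfit(*np.array(mid).T,1);print('slope deg',np.degrees(k[0]),k[1])
print('foot',c+ax*pr.min(),'bowend',c+ax*pr.max())
# hole
g=cv2.cvtColor(t['image'],cv2.COLOR_RGB2GRAY)
print(g[200:218,338:358])
gs=cv2.cvtColor(s['image'],cv2.COLOR_RGB2GRAY)
print(gs[230:246,286:310])
```

```text
key px 728 334 405 267 293
cent [ 0.48108276 -0.08469306] axis [ 0.23191705 -0.97273557] -76.59003715527899 ext -0.0964971553906381 0.06849584913916656 0.16499300452980467 w 0.044808386837592216
[[-0.0815  0.0003]
 [-0.0715  0.0001]
 [-0.0615 -0.0001]
 [-0.0515 -0.0002]
 [-0.0415  0.0002]
 [-0.0315 -0.0003]
 [-0.0215 -0.0002]
 [-0.0115 -0.0004]
 [-0.0015  0.0002]
 [ 0.0085 -0.0001]
 [ 0.0185 -0.0004]]
slope deg -0.21850823947828704 -0.0002004063790561216
foot [0.45870342 0.00917316] bowend [ 0.49696811 -0.15132141]
[[117  97 131 124 121 136 134 135 134 134 134 133 133 132 128 119 126 116
  112 113]
 [ 81 117 134 134 134 134 134 134 133 133 133 133 132 134 134 130 121 107
  102 114]
 [ 90 133 134 134 134 133 135 135 128 129 131 132 133 133 133 133 133 125
  100 106]
 [119 136 135 135 134 133 129 121 108 109 116 120 127 130 132 132 132 132
  124 100]
 [137 135 133 133 132 122 100  85  76  76  76  86 100 118 131 131 131 131
  127 110]
 [134 131 132 131 123  98  73  66  60  63  58  59  73  96 121 134 134 132
  133 126]
 [135 132 134 131 108  76  81 103 108 103  76  68  60  74 104 133 132
[... 1868 characters left out ...]
75 144 124 132 149 157 159 162 164 164 164 162 159 158 154 146 134
  132 125 175 197 199 199]
 [196 149  84 101 113 110 133 140 146 151 152 152 149 134 125 105 139 140
  105 109 156 190 199 199]
 [186 137  86  85  83  93 123 114 101 105 103  96 122 118 102  90  85  85
   87 109 143 186 199 199]
 [173 120  88  85  85  84  85  85 109 135 123  93  84  86  86  85  86  86
   91 112 128 181 199 199]
 [169 119  91  87  89  87  85  84  83  86  87  86  85  86  87  87  86  85
   99 130 130 180 199 199]
 [171 122  99  96  97  93  89  86  85  86  86  86  89  94  96  98  96 103
  108 118 101 175 199 199]
 [171 120  99 106 109 111 101  91  86  88  88  97 104 112 122 127 126 134
  128 102  87 176 199 199]]
```

Run:
```python
import pickle,cv2,numpy as np
from h import *
t=pickle.load(open('top0.pkl','rb'));s=pickle.load(open('side0.pkl','rb'))
def hole(c,roi,thr,z=.07):
    x0,y0,x1,y1=roi;g=cv2.cvtColor(c['image'],cv2.COLOR_RGB2GRAY)
    g4=cv2.resize(g[y0:y1,x0:x1],None,fx=8,fy=8,interpolation=cv2.INTER_CUBIC)
    cs,_=cv2.findContours((g4<thr).astype(np.uint8),cv2.RETR_EXTERNAL,cv2.CHAIN_APPROX_NONE)
    out=[]
    for k in cs:
        if cv2.contourArea(k)>600:
            hull=cv2.convexHull(k); (cx,cy),(a,b),an=cv2.fitEllipse(k)
            px=((cx+.5)/8-.5+x0,(cy+.5)/8-.5+y0)
            pts=np.array([onz(c,((p[0][0]+.5)/8-.5+x0,(p[0][1]+.5)/8-.5+y0),z)[:2] for p in k])
            (wx,wy),r=cv2.minEnclosingCircle((pts*1000).astype(np.float32))
            print('px',np.round(px,2),a/8,b/8,onz(c,px,z),'mec',wx,wy,r); out.append(px)
    return out
print('top');a=hole(t,(339,201,357,217),112)
print('side');b=hole(s,(291,232,304,240),128)
if a and b: print('tri',tri(t,a[0],s,b[0]))
# pipe
h=cv2.cvtColor(t['image'],cv2.COLOR_RGB2HSV)
m=((h[...,1]>120)&(h[...,0]>12)&(h[...,0]<30))
for z in(.030,.035):
  pts=[]
  for x in list(range(274,322,4))+list(range(372,398,3)):
    ys=np.nonzero(m[195:230,x])[0]+195
    pts.append(onz(t,(x,(ys.min()+ys.max())/2),z)[:2]);
  pts=np.array(pts);k=np.polyfit(pts[:,1],pts[:,0],1);print('pipe x=',k,'deg',np.degrees(np.arctan(k[0])),'resid mm',np.round((pts[:,0]-np.polyval(k,pts[:,1]))*1000,1))
```

```text
top
px [347.04 208.48] 11.099422454833984 11.366973876953125 [ 0.63932381 -0.01724496  0.07      ] mec 639.24462890625 -17.341114044189453 12.925141334533691
side
px [296.13 236.01] 4.143107891082764 7.647953987121582 [ 0.6396195  -0.01443265  0.07      ] mec 640.0606689453125 -15.239830017089844 11.909072875976562
tri (array([ 0.63998936, -0.01723999,  0.0680829 ]), np.float64(0.0007011731310597013))
pipe x= [-0.0914688   0.63806073] deg -5.22623366163199 resid mm [-0.6  1.   0.3 -0.4 -1.2  0.5 -0.3  0.2  0.6 -0.1 -0.8  0.8  0.5 -0.1
 -0.6  0.   0.6  0.1 -0.4  0.2 -0.4]
pipe x= [-0.0914688  0.637277 ] deg -5.226233661631964 resid mm [-0.6  1.   0.3 -0.4 -1.1  0.5 -0.3  0.2  0.6 -0.1 -0.8  0.8  0.5 -0.1
 -0.6  0.   0.6  0.1 -0.4  0.2 -0.4]
```

```bash
cat >> h.py <<'E'
def tool(yaw_deg,tilt_deg=0):
    """tool pointing down with tool x at world yaw; tilt_deg = rotation about tool y afterwards"""
    y=np.radians(yaw_deg); x=np.array([np.cos(y),np.sin(y),0]); z=np.array([0,0,-1.]); yy=np.cross(z,x)
    return R.from_matrix(np.stack([x,yy,z],1))*R.from_euler('y',tilt_deg,degrees=True)
def row(o,pos,rt):
    r0=rot(o['eef_rot']); d=r0.inv().apply(np.array(pos)-o['eef_pos'])*1000; w=(r0.inv()*rt).as_rotvec()
    print('row',np.round(d,1),np.round(w,3))
def st(o):
    r=rot(o['eef_rot']).as_matrix()
    print('t %.2f'%o['time_s'],'pos',np.round(o['eef_pos'],4),'xaxis yaw %.1f'%np.degrees(np.arctan2(r[1,0],r[0,0])),'z',np.round(r[:,2],3),'F',np.round(o['wrist_force'],1),'M',np.round(o['torque'],2),'op %.3f'%o['opening'],'q',np.round(o['q'],2))
E
python3 - <<'E'
from h import *
from bench import ctrl
o=ctrl.get_obs();st(o)
row(o,[.4925,-.1323,.10],tool(103.3))
E
```

```text
t 0.10 pos [ 0.1648 -0.5504  0.2305] xaxis yaw 16.7 z [-0.     0.002 -1.   ] F [-0.4  0.   0.4] M [-0.02  0.01  0.03] op 1.001 q [-1.49  0.18  1.61  0.    1.35 -0.21]
row [ 433.7 -306.4  131.1] [-1.000e-03 -1.000e-03 -1.512e+00]
```

step_arm(targets="433.7 -306.4 131 0 0 -1.512;433.7 -306.4 131 0 0 -1.512;433.7 -306.4 131 0 0 -1.512;433.7 -306.4 131 0 0 -1.512;433.7 -306.4 131 0 0 -1.512;433.7 -306.4 131 0 0 -1.512;433.7 -306.4 131 0 0 -1.512;433.7 -306.4 131 0 0 -1.512", grip=100)

```text
time_s: 1.1
eef_pos: [0.4653, -0.1671, 0.111]
eef_rot: [0.0, 0.623, 0.782, -0.0]
wrist_force: [0.5, -0.9, 0.7]
opening: 0.998
```

Run:
```python
from h import *
from bench import ctrl
o=ctrl.get_obs();st(o)
row(o,[.4925,-.1323,.06],tool(103.3))
```

```text
t 1.10 pos [ 0.4653 -0.1671  0.111 ] xaxis yaw 103.0 z [ 0. -0. -1.] F [ 0.5 -0.9  0.7] M [ 0.07 -0.03  0.01] op 0.998 q [-0.59  0.15  1.91 -0.    1.08 -0.81]
row [27.8 34.3 51. ] [ 0.     0.    -0.006]
```

step_arm(targets="0 0 0 0 0 0;0 0 0 0 0 0")

```text
time_s: 1.35
eef_pos: [0.4642, -0.1687, 0.1113]
eef_rot: [-0.0, 0.625, 0.781, -0.0]
wrist_force: [0.2, -0.7, 1.2]
opening: 1.001
```

Run:
```python
from h import *
from bench import ctrl
o=ctrl.get_obs();st(o)
row(o,[.4925,-.1323,.06],tool(103.3))
```

```text
t 1.35 pos [ 0.4642 -0.1687  0.1113] xaxis yaw 102.6 z [-0.001 -0.    -1.   ] F [ 0.2 -0.7  1.2] M [-0.05  0.    0.01] op 1.001 q [-0.59  0.15  1.91 -0.    1.08 -0.81]
row [29.3 35.6 51.3] [-0.001 -0.    -0.012]
```

step_arm(targets="29.3 35.6 51.3 0 0 -0.012;29.3 35.6 51.3 0 0 -0.012;29.3 35.6 51.3 0 0 -0.012")

```text
time_s: 1.72
eef_pos: [0.4923, -0.1337, 0.0604]
eef_rot: [-0.0, 0.621, 0.784, -0.0]
wrist_force: [-0.5, 0.2, 0.7]
opening: 1.003
```

Run:
```python
from h import *
from bench import ctrl,optics
o=ctrl.get_obs();st(o)
s=optics.camera('side');t=optics.camera('top')
row(ctrl.get_obs(),[.4925,-.1323,-.002],tool(103.3))
a=cv2.resize(s['image'][150:330,280:450],None,fx=4,fy=4)[:600]
b=cv2.resize(t['image'][220:320,320:460],None,fx=4,fy=4)
cv2.imwrite('pics/s1.png',a[:,:,::-1]);cv2.imwrite('pics/t1.png',b[:,:,::-1])
```

```text
t 1.73 pos [ 0.4923 -0.1337  0.0604] xaxis yaw 103.2 z [-0.001 -0.    -1.   ] F [-0.5  0.2  0.7] M [-0.01 -0.02 -0.03] op 1.003 q [-0.5   0.27  1.89 -0.    0.98 -0.73]
row [ 2.2 -0.3 63.6] [ 0.002  0.002 -0.002]
```

View pics/s1.png

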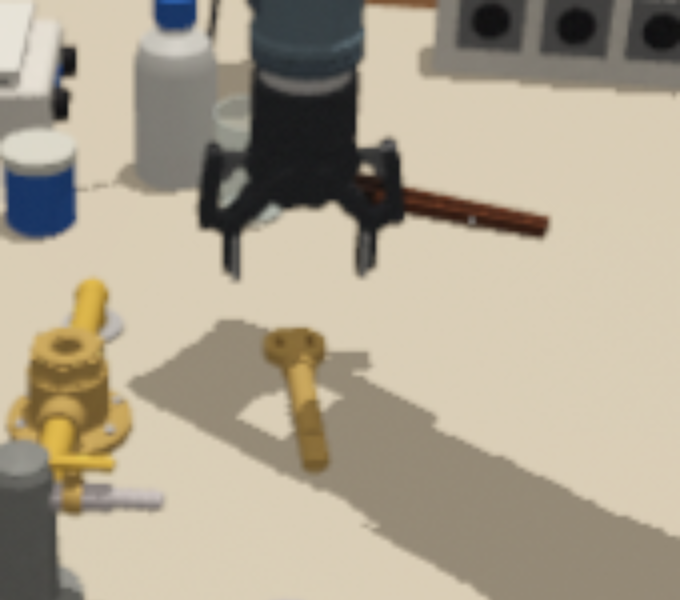

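View pics/t1.png

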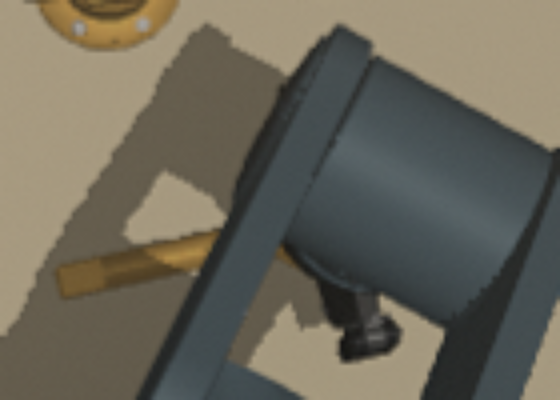

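The fingers straddle the bow in the side view (tips near (232,275) and (363,272) in the crop, bow at (295,345)). I'll descend now.

step_arm(targets="1.5 -0.3 40 0 0 0;1.5 -0.3 62 0 0 0;1.5 -0.3 62 0 0 0")

```text
time_s: 2.2
eef_pos: [0.4912, -0.1318, -0.002]
eef_rot: [-0.001, 0.621, 0.784, -0.0]
wrist_force: [-0.4, 0.0, 0.4]
opening: 1.001
```

step_arm(targets="0 0 0 0 0 0;0 0 0 0 0 0;0 0 0 0 0 0;0 0 0 0 0 0;0 0 0 0 0 0;0 0 0 0 0 0", grip=52)

```text
time_s: 2.95
eef_pos: [0.4932, -0.1318, -0.0004]
eef_rot: [0.001, 0.62, 0.784, -0.0]
wrist_force: [-1.9, -1.7, 7.1]
opening: 0.524
```

Run:
```python
from h import *
from bench import ctrl,optics
o=ctrl.get_obs();st(o)
s=optics.camera('side')
a=cv2.resize(s['image'][180:330,280:430],None,fx=4,fy=4)[:600]
cv2.imwrite('pics/s2.png',a[:,:,::-1])
```

```text
t 2.95 pos [ 4.932e-01 -1.318e-01 -4.000e-04] xaxis yaw 103.3 z [ 0.002 -0.002 -1.   ] F [-1.9 -1.7  7.1] M [-0.15  0.29  0.04] op 0.524 q [-0.49  0.38  1.9  -0.    0.85 -0.73]
```

View pics/s2.png

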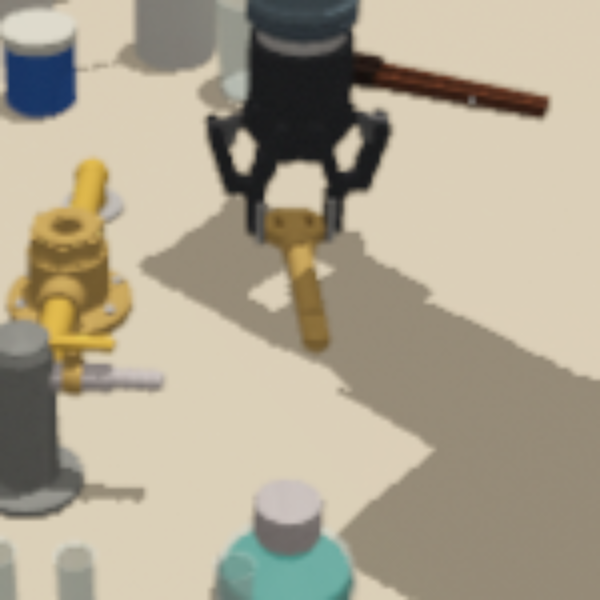

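step_arm(targets="0 0 -10 0 0 0;0 0 -20 0 0 0;0 0 -30 0 0 0;0 0 -40 0 0 0;0 0 -50 0 0 0;0 0 -60 0 0 0")

```text
time_s: 3.75
eef_pos: [0.4921, -0.1311, 0.0589]
eef_rot: [0.0, 0.62, 0.784, 0.0]
wrist_force: [-0.1, -0.1, -3.1]
opening: 0.53
```

Run:
```python
from h import *
from bench import ctrl,optics
o=ctrl.get_obs();st(o)
s=optics.camera('side')
a=cv2.resize(s['image'][180:330,280:430],None,fx=4,fy=4)[:600]
cv2.imwrite('pics/s3.png',a[:,:,::-1])
```

```text
t 3.75 pos [ 0.4921 -0.1311  0.0589] xaxis yaw 103.3 z [ 0. -0. -1.] F [-0.1 -0.1 -3.1] M [-0.25 -0.01 -0.05] op 0.530 q [-0.49  0.27  1.89  0.    0.98 -0.73]
```

View pics/s3.png

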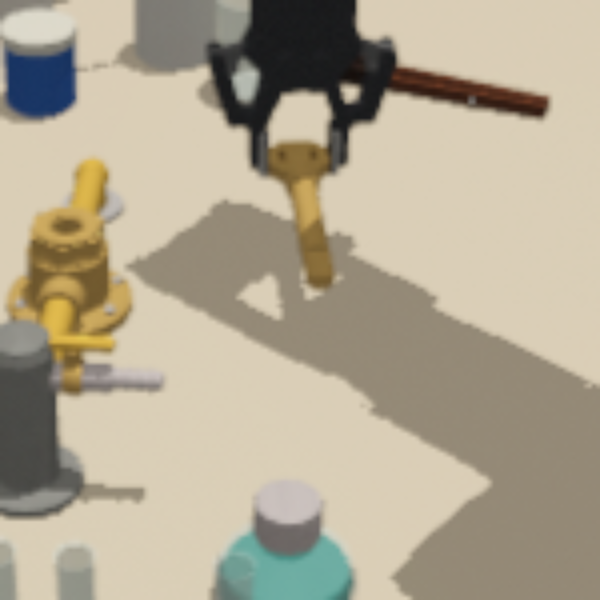

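The key is lifted and still nearly level. I'll ease the grip in small steps so that it swivels.

step_arm(targets="0 0 0 0 0 0;0 0 0 0 0 0", grip=53)

```text
time_s: 4.05
eef_pos: [0.4918, -0.131, 0.0579]
eef_rot: [-0.0, 0.621, 0.784, -0.0]
wrist_force: [0.4, -0.3, -2.6]
opening: 0.53
```

```bash
cat > look.py <<'E'
import sys
from h import *
from bench import ctrl,optics
o=ctrl.get_obs();st(o)
n=sys.argv[1]
s=optics.camera('side')
x0,y0,x1,y1=[int(v) for v in (sys.argv[2] if len(sys.argv)>2 else '280,150,430,300').split(',')]
a=cv2.resize(s['image'][y0:y1,x0:x1],None,fx=4,fy=4)[:600]
cv2.imwrite(f'pics/{n}.png',a[:,:,::-1])
E
python3 look.py s4
```

```text
t 4.05 pos [ 0.4918 -0.131   0.0579] xaxis yaw 103.3 z [-0.001  0.    -1.   ] F [ 0.4 -0.3 -2.6] M [-0.09 -0.08 -0.01] op 0.530 q [-0.49  0.27  1.89  0.    0.98 -0.73]
```

View pics/s4.png

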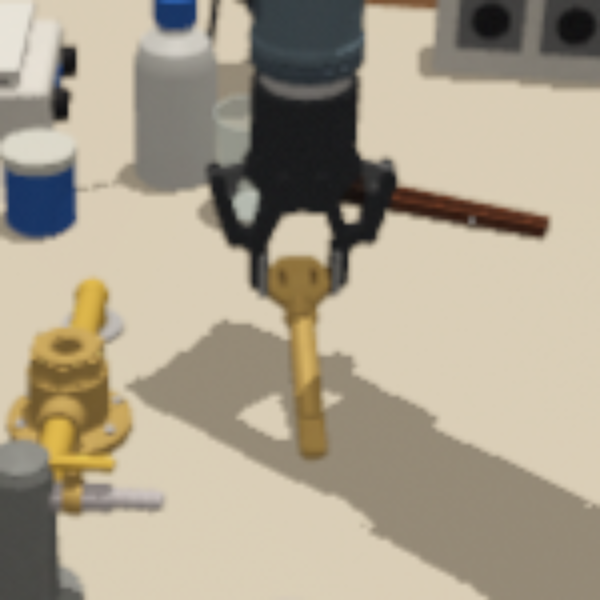

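At 53% the key swivels and its foot drops. I'll keep raising it at this light grip.

step_arm(targets="0 0 -12 0 0 0;0 0 -24 0 0 0;0 0 -36 0 0 0;0 0 -48 0 0 0;0 0 -60 0 0 0;0 0 -72 0 0 0;0 0 -84 0 0 0;0 0 -90 0 0 0")

```text
time_s: 5.1
eef_pos: [0.4925, -0.1313, 0.1493]
eef_rot: [0.001, 0.62, 0.784, 0.0]
wrist_force: [-0.1, -0.4, -4.5]
opening: 0.53
```

```bash
python3 look.py s5 280,130,430,280
```

```text
t 5.10 pos [ 0.4925 -0.1313  0.1493] xaxis yaw 103.3 z [ 0.001 -0.001 -1.   ] F [-0.1 -0.4 -4.5] M [-0.05 -0.03 -0.05] op 0.530 q [-0.49  0.13  1.85 -0.    1.17 -0.73]
```

View pics/s5.png

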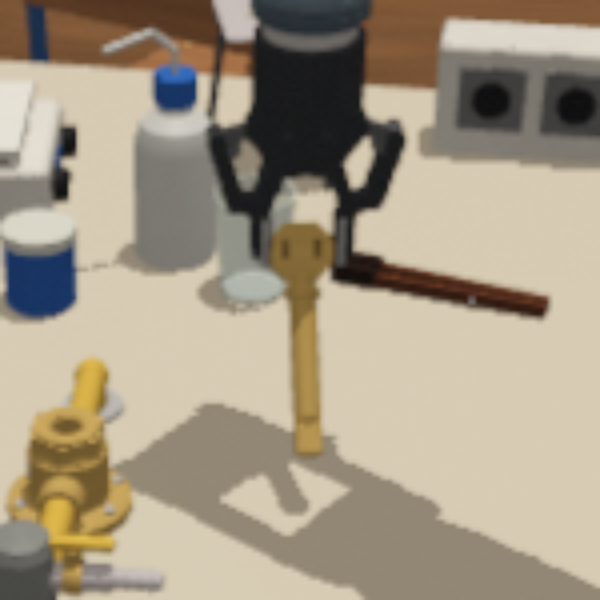

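step_arm(targets="0 0 0 0 0 0;0 0 -20 0 0 0;0 0 -50 0 0 0;0 0 -80 0 0 0;0 0 -100 0 0 0;0 0 -100 0 0 0", grip=52)

```text
time_s: 5.9
eef_pos: [0.4928, -0.1315, 0.2492]
eef_rot: [0.001, 0.62, 0.784, 0.0]
wrist_force: [-0.3, -0.3, -4.8]
opening: 0.528
```

```bash
python3 look.py s6 280,70,430,220
python3 - <<'E'
from h import *
from bench import optics
t=optics.camera('top')
cv2.imwrite('pics/t6.png',cv2.resize(t['image'][180:330,300:480],None,fx=4,fy=4)[:,:,::-1])
E
```

```text
t 5.90 pos [ 0.4928 -0.1315  0.2492] xaxis yaw 103.3 z [ 0.002 -0.001 -1.   ] F [-0.3 -0.3 -4.8] M [-0.15 -0.07  0.02] op 0.528 q [-0.49  0.02  1.75 -0.    1.37 -0.73]
```

View pics/s6.png

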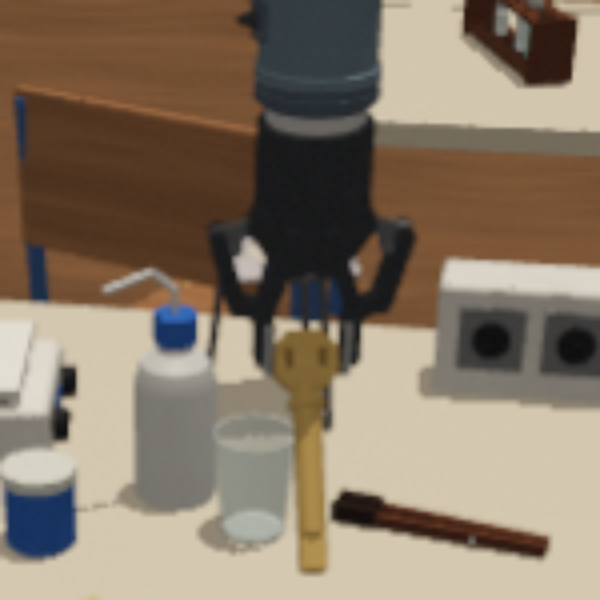

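View pics/t6.png

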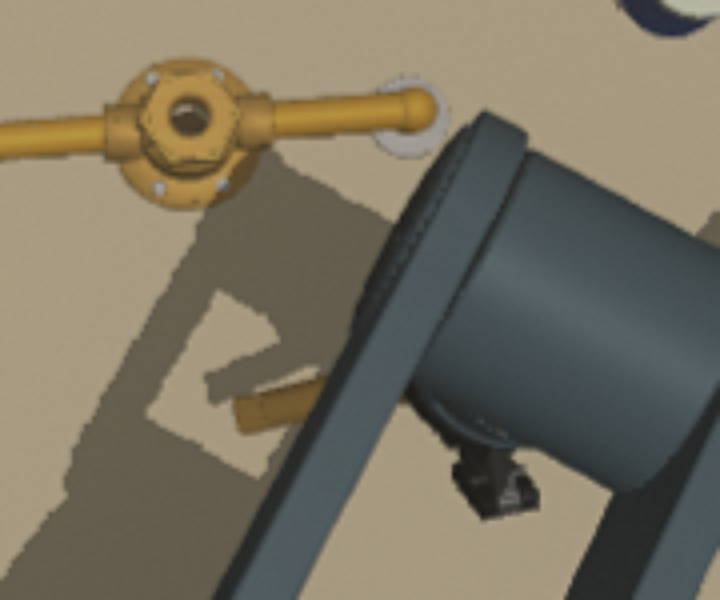

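Run:
```python
from h import *
import pickle
from bench import optics,ctrl
s=optics.camera('side');t=optics.camera('top');pickle.dump((s,t,ctrl.get_obs()),open('p6.pkl','wb'))
fs=(313/4+280-.4,569/4+70-.4); ft=(238/4+300-.4,417/4+180-.4)
F,e=tri(s,fs,t,ft);print('foot',F,e)
bs=(306/4+280-.4,362/4+70-.4)
B=np.array([.4928,-.1315,.2492+.0105]);print('bow proj',proj(s,B),bs)
v=B-F;print(np.linalg.norm(v),'dir',v/np.linalg.norm(v))
a=np.radians(103.3);h=np.array([np.cos(a),np.sin(a),0])
print('along',-v@h,'perp',v@np.array([-h[1],h[0],0]),'tilt',np.degrees(np.arctan2(-v@h,v[2])))
```

```text
foot [ 0.47151477 -0.04160158  0.14966135] 0.0019597180867367368
bow proj [[356.12662042 159.54548395]] (356.1, 160.1)
0.14367773821072694 dir [ 0.14814562 -0.62569485  0.76587129]
along 0.0923839048752763 perp -3.3226074859938476e-05 tilt 40.015430105264365
```

step_arm(targets="0 0 0 0 0 0;0 0 0 0 0 0;0 0 0 0 0 0", grip=53)

```text
time_s: 6.48
eef_pos: [0.4921, -0.1311, 0.248]
eef_rot: [-0.0, 0.621, 0.784, 0.0]
wrist_force: [-0.1, -0.1, -3.6]
opening: 0.533
```

```bash
python3 look.py s7 280,70,430,220
python3 - <<'E'
from h import *
from bench import optics
t=optics.camera('top')
cv2.imwrite('pics/t7.png',cv2.resize(t['image'][180:330,300:480],None,fx=4,fy=4)[:,:,::-1])
E
```

```text
t 6.47 pos [ 0.4921 -0.1311  0.248 ] xaxis yaw 103.3 z [-0.  0. -1.] F [-0.1 -0.1 -3.6] M [-0.13 -0.02  0.03] op 0.533 q [-0.49  0.02  1.75  0.    1.37 -0.73]
```

View pics/s7.png

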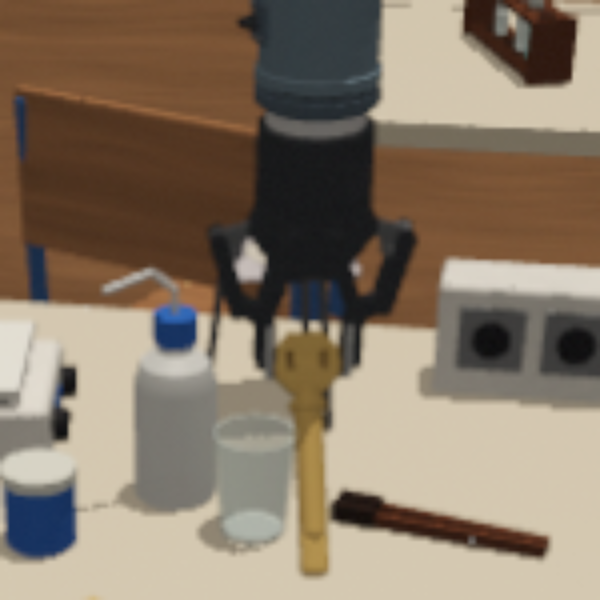

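View pics/t7.png

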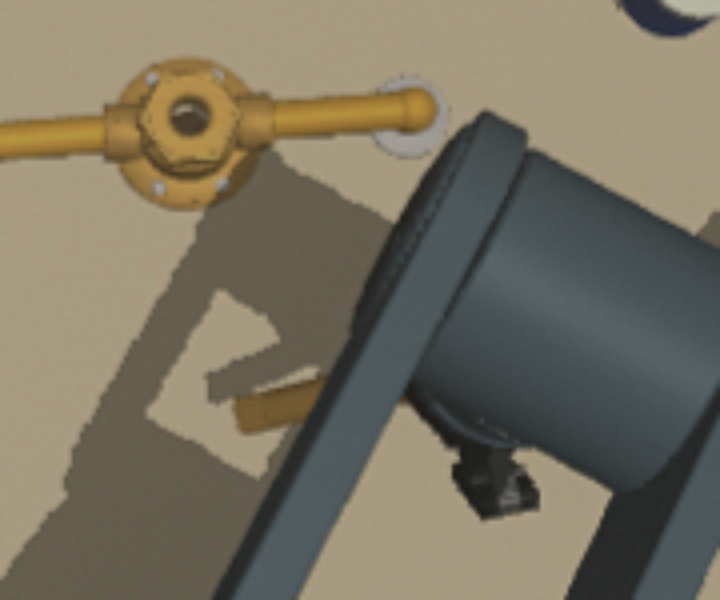

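Run:
```python
from h import *
from bench import ctrl
o=ctrl.get_obs()
T=tool(103.3,-38);z=T.as_matrix()[:,2];print(z)
row(o,np.array([.6395,-.0172,.246])+.0105*z,T)
```

```text
[ 0.14163276 -0.59914874 -0.78801075]
row [ 70.5 169.6  10.5] [-0.    -0.663 -0.   ]
```

step_arm(targets="0 0 0 0 0 0;0 0 0 0 0 0;18 42 0 0 -0.16 0;35 85 0 0 -0.33 0;53 127 5 0 -0.5 0;70.5 169.6 10.5 0 -0.663 0;70.5 169.6 10.5 0 -0.663 0;70.5 169.6 10.5 0 -0.663 0", grip=45)

```text
time_s: 7.58
eef_pos: [0.6406, -0.023, 0.2368]
eef_rot: [0.254, 0.586, 0.742, -0.202]
wrist_force: [-0.0, -0.8, -3.2]
opening: 0.514
```

```bash
python3 look.py s8 230,90,380,240
python3 - <<'E'
from h import *
from bench import optics
t=optics.camera('top')
cv2.imwrite('pics/t8.png',cv2.resize(t['image'][150:300,260:440],None,fx=4,fy=4)[:,:,::-1])
E
```

```text
t 7.58 pos [ 0.6406 -0.023   0.2368] xaxis yaw 103.4 z [ 0.14  -0.598 -0.789] F [-0.  -0.8 -3.2] M [0.58 0.19 0.03] op 0.514 q [ 0.08  0.33  1.55 -0.7   1.24  0.08]
```

View pics/s8.png

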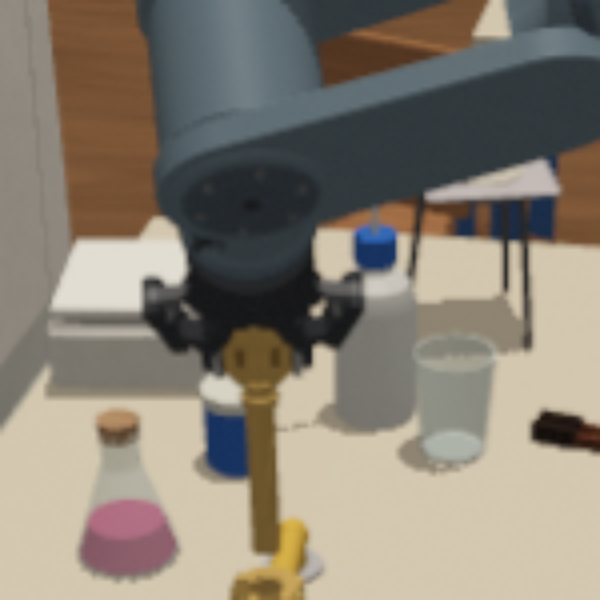

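View pics/t8.png

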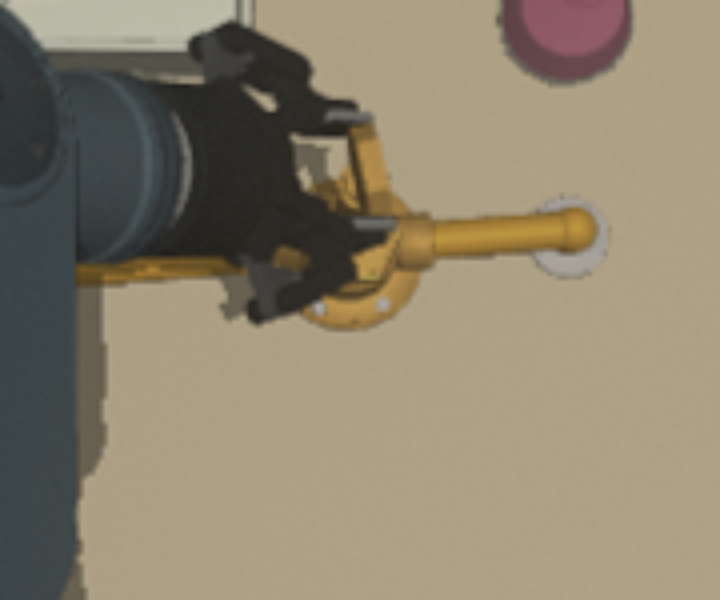

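Run:
```python
from h import *
import pickle
from bench import optics,ctrl
s=optics.camera('side');t=optics.camera('top');o=ctrl.get_obs();pickle.dump((s,t,o),open('p8.pkl','wb'));st(o)
z=rot(o['eef_rot']).as_matrix()[:,2]
B=o['eef_pos']-.0105*z;print('bow est',B,'proj',proj(s,B),'seen (294.1,178.4)', 'top proj',proj(t,B))
a=np.radians(103.3);h=np.array([np.cos(a),np.sin(a),0])
for tilt in(-8,-4,0,4,8):
    k=np.radians(tilt);ax=np.cos(k)*np.array([0,0,1])-np.sin(k)*h;kz=np.cos(k)*h+np.sin(k)*np.array([0,0,1])
    ft=B-.146*ax
    print(tilt,'end px(flat rim)',proj(s,ft+kz*.0045+ax*.001),'axis end',proj(s,ft),'top mid-collar',proj(t,B-.02*ax),'collar side',proj(s,B-.02*ax+kz*.01))
```

```text
t 7.78 pos [ 0.641  -0.0251  0.2395] xaxis yaw 103.0 z [ 0.142 -0.599 -0.788] F [-0.4 -0.7 -3.5] M [0.68 0.21 0.  ] op 0.517 q [ 0.08  0.33  1.55 -0.7   1.24  0.08]
bow est [ 0.63946302 -0.01879759  0.24780557] proj [[294.15245172 177.81293979]] seen (294.1,178.4) top proj [[350.21969264 193.34299127]]
-8 end px(flat rim) [[296.10824876 222.02429179]] axis end [[296.10913974 221.27451251]] top mid-collar [[351.30136498 194.96587032]] collar side [[294.45782569 186.3996346 ]]
-4 end px(flat rim) [[296.12592214 224.16099261]] axis end [[296.13085999 223.50529201]] top mid-collar [[350.60103649 195.13286965]] collar side [[294.44972087 186.47206758]]
0 end px(flat rim) [[296.13476651 226.11083542]] axis end [[296.14379642 225.5534421 ]] top mid-collar [[349.89898513 195.291284  ]] collar side [[294.44015356 186.50260455]]
4 end px(flat rim) [[296.13459107 227.86256332]] axis end [[296.14774667 227.40754662]] top mid-collar [[349.19843896 195.44038565]] collar side [[294.42916473 186.49094638]]
8 end px(flat rim) [[296.12522816 229.40514669]] axis end [[296.14253016 229.05638323]] top mid-collar [[348.50261994 195.57948711]] collar side [[294.41680247 186.43699507]]
```

Run:
```python
import pickle,cv2
s,t,o=pickle.load(open('p8.pkl','rb'))
cv2.imwrite('pics/s9.png',cv2.resize(s['image'][165:255,250:350],None,fx=6,fy=6,interpolation=cv2.INTER_CUBIC)[:,:,::-1])
cv2.imwrite('pics/t9.png',cv2.resize(t['image'][170:245,300:390],None,fx=8,fy=8,interpolation=cv2.INTER_CUBIC)[:,:,::-1])
```

```text
(no output)
```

View pics/s9.png

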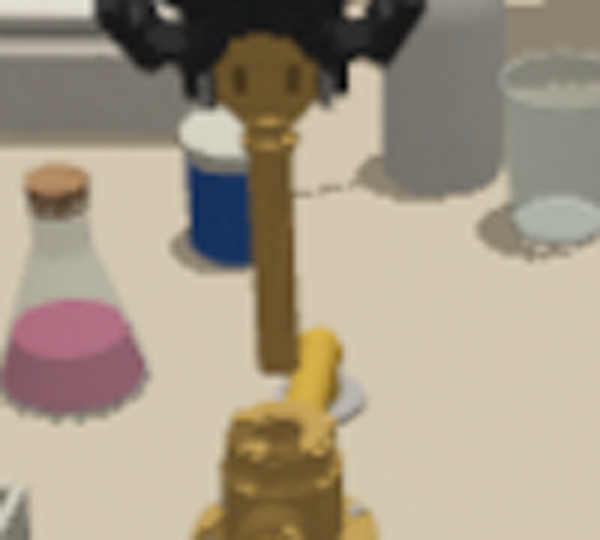

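View pics/t9.png

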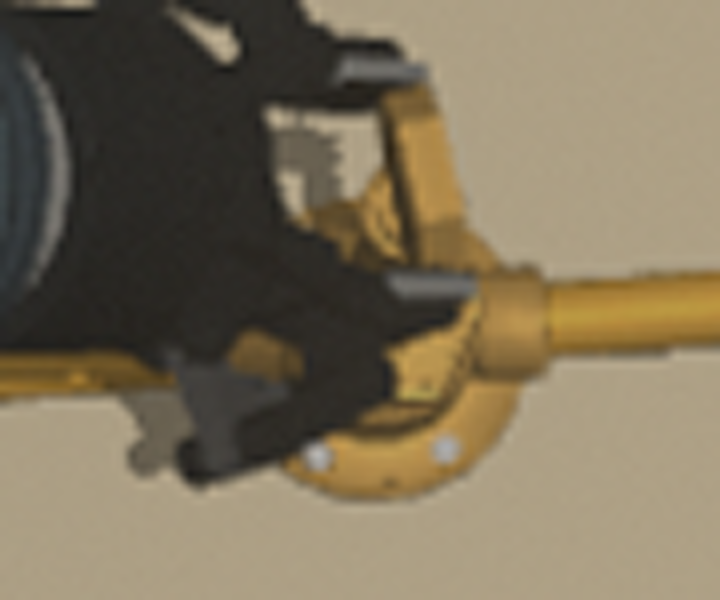

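Run:
```python
import pickle,cv2,numpy as np
from h import *
s,t,o=pickle.load(open('p8.pkl','rb'))
z=rot(o['eef_rot']).as_matrix()[:,2]; B=o['eef_pos']-.0105*z
a=np.radians(103.3);h=np.array([np.cos(a),np.sin(a),0]);ky=np.array([h[1],-h[0],0]);up=np.array([0,0,1.])
im=cv2.resize(t['image'][170:245,300:390],None,fx=8,fy=8,interpolation=cv2.INTER_CUBIC)
ims=cv2.resize(s['image'][165:255,250:350],None,fx=6,fy=6,interpolation=cv2.INTER_CUBIC)
for off,col in((0,(255,0,0)),):
  for zz in(-.0055,.0055):
    P=[B+x*up+y*ky+zz*h for x,y in((.02,-.008),(.02,.008),(.008,.023),(-.008,.023),(-.02,.008),(-.02,-.008),(-.008,-.023),(.008,-.023))]
    cc=(0,255,0) if zz>0 else (255,0,0)
    p=(proj(t,np.array(P))-[300,170]+.5)*8-.5; cv2.polylines(im,[np.round(p).astype(int)],True,cc,1)
    p=(proj(s,np.array(P))-[250,165]+.5)*6-.5; cv2.polylines(ims,[np.round(p).astype(int)],True,cc,1)
cv2.imwrite('pics/t10.png',im[:,:,::-1]);cv2.imwrite('pics/s10.png',ims[:,:,::-1])
```

```text
(no output)
```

View pics/t10.png

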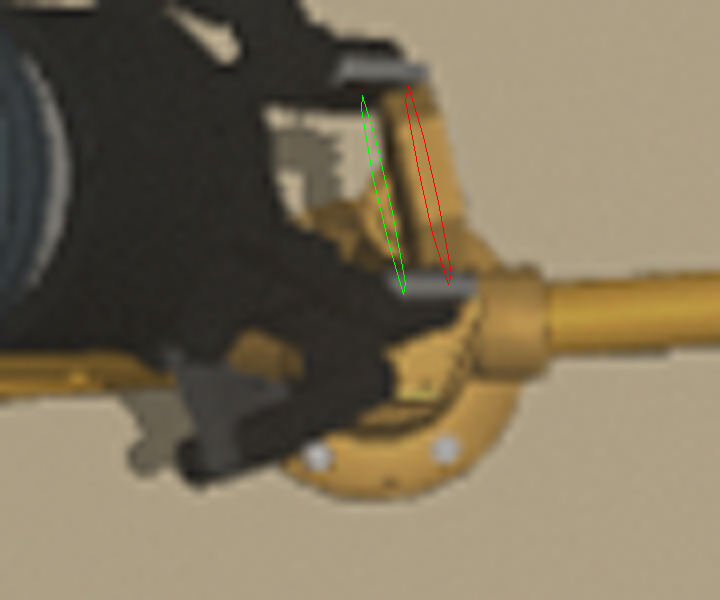

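View pics/s10.png

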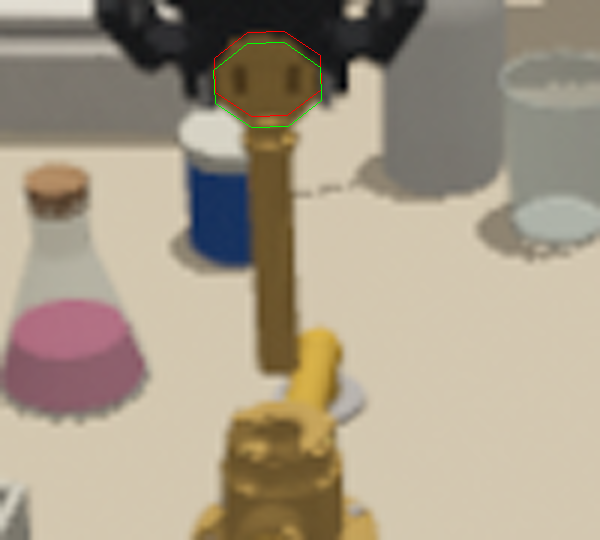

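```bash
cat >> h.py <<'E'
H=np.array([np.cos(np.radians(103.3)),np.sin(np.radians(103.3)),0]);UP=np.array([0,0,1.])
def keyintool(o,boff,tilt):
    """foot & axis in tool frame"""
    r=rot(o['eef_rot']);z=r.as_matrix()[:,2];B=o['eef_pos']-.0105*z-boff*H
    k=np.radians(tilt);ax=np.cos(k)*UP-np.sin(k)*H
    return r.inv().apply(B-.146*ax-o['eef_pos']),r.inv().apply(ax)
E
python3 - <<'E'
from h import *
from bench import ctrl
import pickle
s,t,o8=pickle.load(open('p8.pkl','rb'))
f,ax=keyintool(o8,.0048,3.5);print(f,ax);np.save('key.npy',[f,ax])
print('foot now',o8['eef_pos']+rot(o8['eef_rot']).apply(f))
o=ctrl.get_obs();st(o)
T=tool(103.3,-41.5);print('axis',T.apply(ax))
row(o,np.array([.6395,-.0172,.084])-T.apply(f),T)
E
```

```text
[ 0.09291551 -0.00039849  0.10183888] [-0.66232256  0.00281817 -0.74921351]
foot now [ 0.63851681 -0.01479482  0.10207789]
t 7.78 pos [ 0.641  -0.0251  0.2395] xaxis yaw 103.0 z [ 0.142 -0.599 -0.788] F [-0.4 -0.7 -3.5] M [0.68 0.21 0.  ] op 0.517 q [ 0.08  0.33  1.55 -0.7   1.24  0.08]
axis [0.00265203 0.00103139 0.99999595]
row [15.5  0.7 10.3] [ 0.    -0.061 -0.004]
```

step_arm(targets="8 0.3 5 0 -0.03 -0.002;15.5 0.7 10.3 0 -0.061 -0.004;15.5 0.7 10.3 0 -0.061 -0.004")

```text
time_s: 8.15
eef_pos: [0.6395, -0.0184, 0.2199]
eef_rot: [0.277, 0.579, 0.734, -0.22]
wrist_force: [-0.1, 0.6, -4.0]
opening: 0.517
```

```bash
cat > look2.py <<'E'
import sys,pickle
from h import *
from bench import ctrl,optics
s=optics.camera('side');t=optics.camera('top');o=ctrl.get_obs();st(o);pickle.dump((s,t,o),open('p.pkl','wb'))
f,ax=np.load('key.npy');r=rot(o['eef_rot']);F=o['eef_pos']+r.apply(f);A=r.apply(ax);print('foot',F,'axis',A)
ky=np.cross(A,-H);ky/=np.linalg.norm(ky);kz=np.cross(A,ky)
if kz@H<0: kz=-kz
im=cv2.resize(t['image'][170:245,300:390],None,fx=6,fy=6,interpolation=cv2.INTER_CUBIC)
ims=cv2.resize(s['image'][165:255,250:330],None,fx=6,fy=6,interpolation=cv2.INTER_CUBIC)
for zz in(-.0055,.0055):
    P=[F+(x+.146)*A+y*ky+zz*kz for x,y in((.02,-.008),(.02,.008),(.008,.023),(-.008,.023),(-.02,.008),(-.02,-.008),(-.008,-.023),(.008,-.023))]
    cc=(0,255,0) if zz>0 else (255,0,0)
    if len(sys.argv)>2:
      p=(proj(t,np.array(P))-[300,170]+.5)*6-.5; cv2.polylines(im,[np.round(p).astype(int)],True,cc,1)
      p=(proj(s,np.array(P))-[250,165]+.5)*6-.5; cv2.polylines(ims,[np.round(p).astype(int)],True,cc,1)
p=(proj(s,F)[0]-[250,165]+.5)*6-.5
if len(sys.argv)>2: cv2.circle(ims,tuple(np.round(p).astype(int)),3,(255,0,0),-1)
out=np.zeros((max(im.shape[0],ims.shape[0]),im.shape[1]+ims.shape[1],3),np.uint8)
out[:im.shape[0],:im.shape[1]]=im;out[:ims.shape[0],im.shape[1]:]=ims
out=cv2.resize(out,None,fx=.78,fy=.78) if out.shape[1]>800 else out
cv2.imwrite(f'pics/{sys.argv[1]}.png',out[:,:,::-1]);print(out.shape)
E
python3 look2.py c11 1
```

```text
t 8.25 pos [ 0.6405 -0.0185  0.2213] xaxis yaw 103.4 z [ 0.153 -0.644 -0.749] F [-1.  -1.1 -3.6] M [ 0.7   0.14 -0.05] op 0.520 q [ 0.12  0.37  1.56 -0.77  1.23  0.16]
foot [ 0.63946417 -0.01644526  0.08345014] axis [3.75067967e-03 5.55392030e-04 9.99992812e-01]
(421, 796, 3)
```

View pics/c11.png

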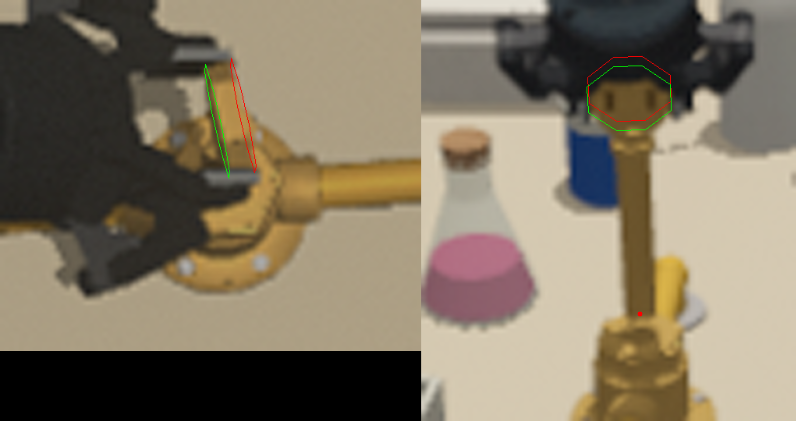

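step_arm(targets="4.7 0 6.5 0 0 0;7.4 0 9.5 0 0 0;9.3 0 11.7 0 0 0;10.7 0 13.2 0 0 0;12 0 14.7 0 0 0;12 0 14.7 0 0 0")

```text
time_s: 9.0
eef_pos: [0.6404, -0.0183, 0.2009]
eef_rot: [0.277, 0.579, 0.735, -0.22]
wrist_force: [0.1, -0.1, -3.9]
opening: 0.515
```

```bash
python3 look2.py c12
```

```text
t 9.10 pos [ 0.6405 -0.0183  0.2012] xaxis yaw 103.6 z [ 0.153 -0.645 -0.749] F [ 0.2 -0.6 -3.5] M [ 0.7   0.16 -0.01] op 0.519 q [ 0.12  0.39  1.57 -0.78  1.2   0.19]
foot [ 0.63927714 -0.0163784   0.06337859] axis [0.00506124 0.00137383 0.99998625]
(421, 796, 3)
```

View pics/c12.png

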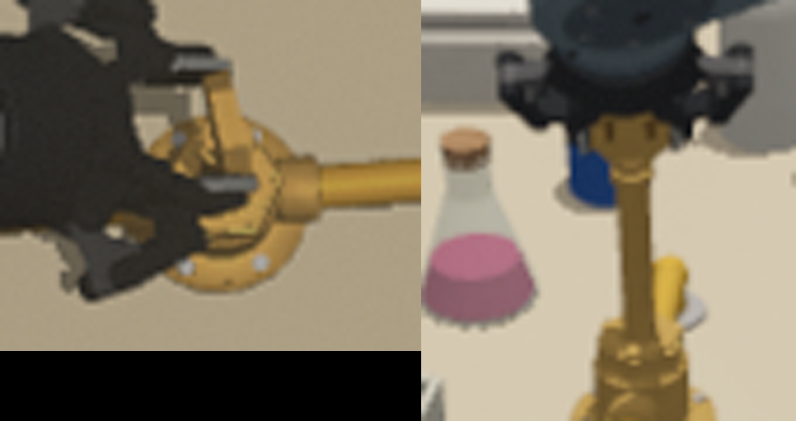

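step_arm(targets="2 0 2.2 0 0 0;4 0 4.5 0 0 0;6 0 6.7 0 0 0;8 0 9 0 0 0")

```text
time_s: 9.6
eef_pos: [0.6403, -0.0183, 0.1888]
eef_rot: [0.277, 0.579, 0.735, -0.22]
wrist_force: [0.3, -0.3, -4.3]
opening: 0.513
```

step_arm(targets="2 0 2.2 0 0 0;2 0 2.2 0 0 0;3 0 3.4 0 0 0;3 0 3.4 0 0 0")

```text
time_s: 10.1
eef_pos: [0.6403, -0.0183, 0.1845]
eef_rot: [0.277, 0.579, 0.735, -0.22]
wrist_force: [-0.2, -0.2, -4.6]
opening: 0.512
```

```bash
python3 look2.py c13
```

```text
t 10.20 pos [ 0.6404 -0.0183  0.1846] xaxis yaw 103.6 z [ 0.152 -0.645 -0.749] F [ 0.7  0.1 -2.8] M [0.75 0.2  0.  ] op 0.519 q [ 0.12  0.41  1.58 -0.79  1.18  0.21]
foot [ 0.63915766 -0.01642104  0.04677362] axis [0.0051525  0.00136089 0.9999858 ]
(421, 796, 3)
```

View pics/c13.png

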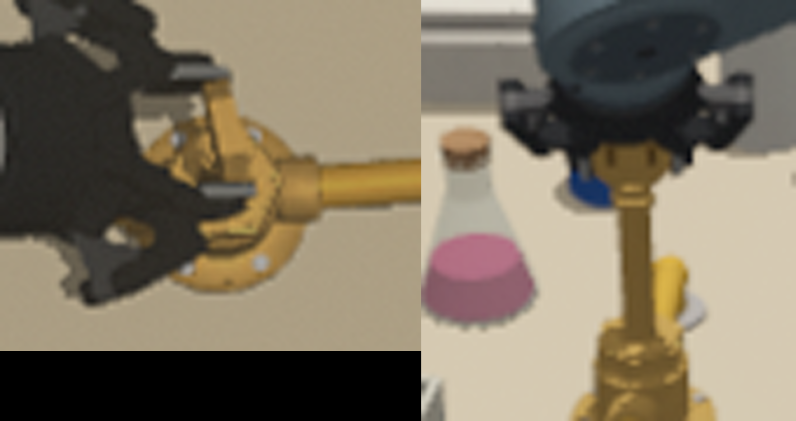

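step_arm(targets="1.3 0 1.5 0 0 0;1.3 0 1.5 0 0 0")

```text
time_s: 10.45
eef_pos: [0.6402, -0.0184, 0.1823]
eef_rot: [0.277, 0.579, 0.735, -0.22]
wrist_force: [-0.3, 0.8, -4.0]
opening: 0.517
```

step_arm(targets="0.7 0 0.7 0 0 0;0.7 0 0.7 0 0 0")

```text
time_s: 10.7
eef_pos: [0.6403, -0.0183, 0.1815]
eef_rot: [0.277, 0.579, 0.735, -0.22]
wrist_force: [0.4, 0.5, -4.1]
opening: 0.518
```

step_arm(targets="0 0 0 0 0 0;0 0 0 0 0 0;0 0 0 0 0 0;0 0 0 0 0 0", grip=75)

```text
time_s: 11.2
eef_pos: [0.6405, -0.0183, 0.1819]
eef_rot: [0.278, 0.579, 0.734, -0.22]
wrist_force: [-0.3, 0.0, -0.2]
opening: 0.749
```

```bash
python3 look2.py c14
```

```text
t 11.30 pos [ 0.6404 -0.0183  0.1817] xaxis yaw 103.6 z [ 0.153 -0.645 -0.749] F [-0.2 -1.1  0.3] M [ 0.27  0.13 -0.  ] op 0.752 q [ 0.12  0.42  1.58 -0.79  1.18  0.21]
foot [ 0.63921034 -0.01637865  0.04385158] axis [0.00502123 0.00137535 0.99998645]
(421, 796, 3)
```

View pics/c14.png

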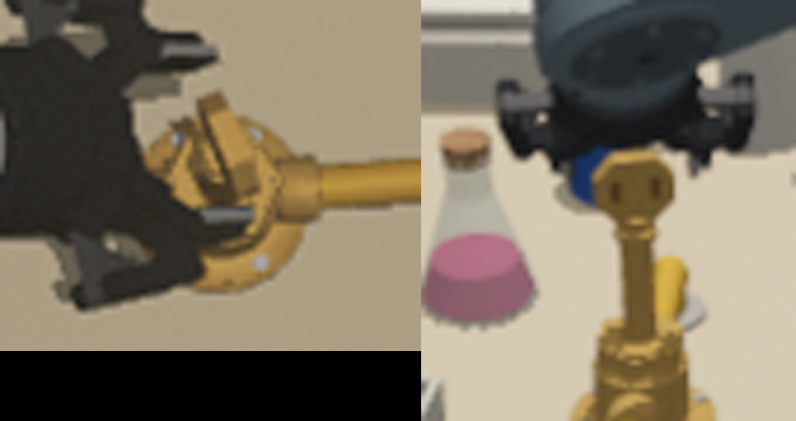

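Run:
```python
from h import *
import pickle
s,t,o=pickle.load(open('p.pkl','rb'))
for z in(.15,.16,.17,.18,.19,.2): print(z,proj(s,[[.6395,-.0172,z]]),proj(t,[[.6395,-.0172,z+.02]]))
cv2.imwrite('pics/c15.png',cv2.resize(s['image'][180:260,260:340],None,fx=7,fy=7,interpolation=cv2.INTER_CUBIC)[:,:,::-1])
cv2.imwrite('pics/c15t.png',cv2.resize(t['image'][180:240,310:390],None,fx=9,fy=9,interpolation=cv2.INTER_CUBIC)[:,:,::-1])
```

```text
0.15 [[295.36785005 210.76021638]] [[348.25564203 200.50458379]]
0.16 [[295.23333925 207.54857625]] [[348.39146919 199.6365238 ]]
0.17 [[295.09757576 204.3086329 ]] [[348.52975912 198.75274327]]
0.18 [[294.9605406  201.03997543]] [[348.67057952 197.85281064]]
0.19 [[294.82221443 197.74218445]] [[348.81400059 196.93627839]]
0.2 [[294.68257746 194.41483177]] [[348.96009513 196.00268228]]
```

View pics/c15.png

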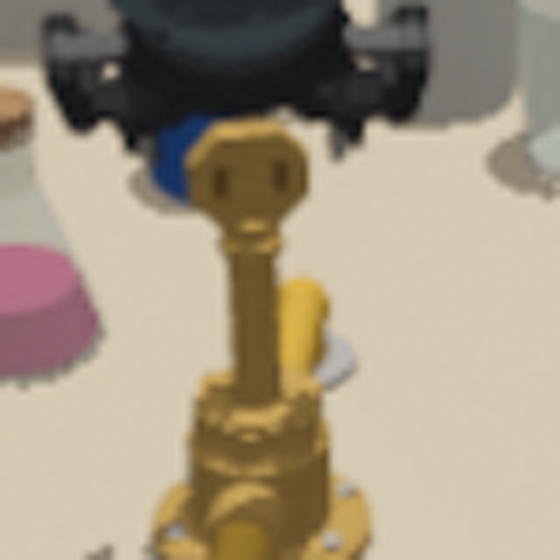

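View pics/c15t.png

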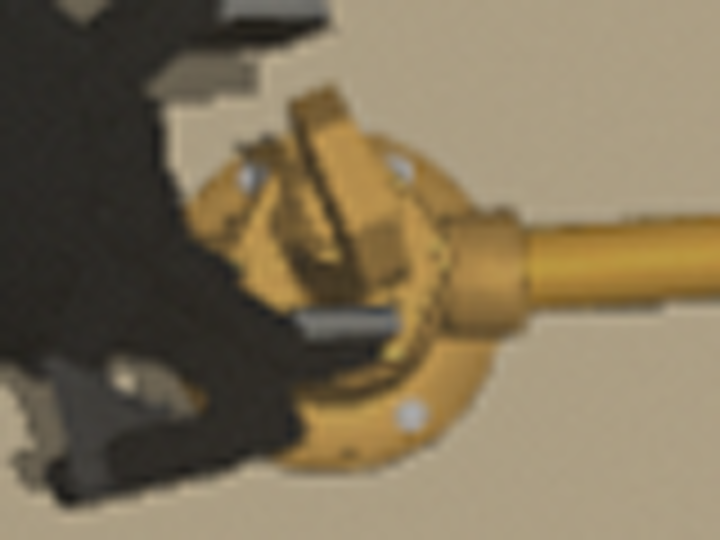

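The key now stands on its own in the valve. Its bow centre is at about (295,205) in the side view, so about z = 0.168, which means the foot is near z = 0.022. It appears to have dropped home on release, having turned a few degrees. I'll retreat and look again with nothing in the way.

step_arm(targets="0 0 -30 0 0 0;0 0 -60 0 0 0;0 0 -100 0 0 0;0 0 -140 0 0 0;0 0 -140 0 0 0")

```text
time_s: 11.92
eef_pos: [0.6203, 0.074, 0.2897]
eef_rot: [0.279, 0.579, 0.735, -0.218]
wrist_force: [0.6, -0.4, 0.9]
opening: 0.75
```

Run:
```python
from h import *
import pickle
from bench import optics,ctrl
s=optics.camera('side');t=optics.camera('top');o=ctrl.get_obs();st(o);pickle.dump((s,t,o),open('p16.pkl','wb'))
a=cv2.resize(s['image'][180:260,260:335],None,fx=7,fy=7,interpolation=cv2.INTER_CUBIC)
cv2.imwrite('pics/c16.png',a[:,:,::-1])
cv2.imwrite('pics/c16t.png',cv2.resize(t['image'][180:240,310:390],None,fx=9,fy=9,interpolation=cv2.INTER_CUBIC)[:,:,::-1])
```

```text
t 12.03 pos [0.6189 0.072  0.286 ] xaxis yaw 103.6 z [ 0.153 -0.645 -0.749] F [-0.1 -0.2 -0.6] M [0.28 0.02 0.01] op 0.750 q [ 0.27  0.33  1.47 -0.73  1.42  0.18]
```

View pics/c16.png

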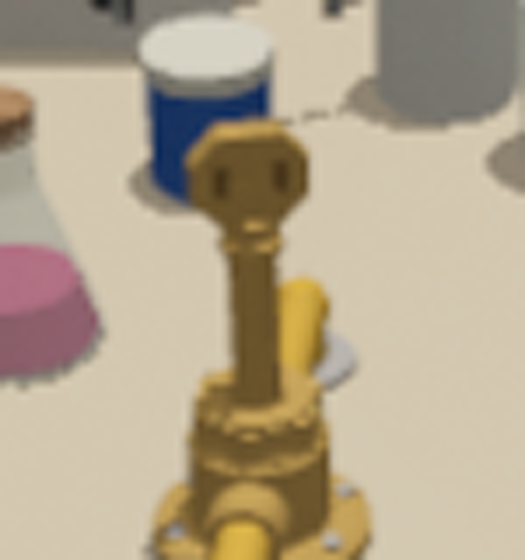

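View pics/c16t.png

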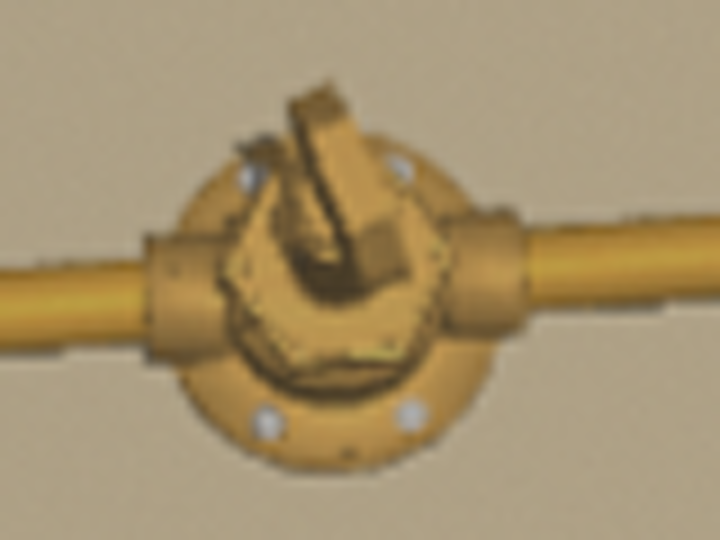

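Run:
```python
from h import *
from bench import ctrl
row(ctrl.get_obs(),[.6395,-.0175,.28],tool(112))
```

```text
row [-64.8  -0.8  65.3] [-0.056  0.722 -0.141]
```

step_arm(targets="-30 0 10 -0.014 0.18 -0.035;-50 -0.5 35 -0.028 0.36 -0.07;-64.8 -0.8 65.3 -0.042 0.54 -0.105;-64.8 -0.8 65.3 -0.056 0.722 -0.141;-64.8 -0.8 65.3 -0.056 0.722 -0.141;-64.8 -0.8 65.3 -0.056 0.722 -0.141")

```text
time_s: 12.78
eef_pos: [0.6389, -0.0179, 0.2789]
eef_rot: [-0.0, 0.56, 0.828, -0.001]
wrist_force: [-0.2, 0.6, -0.1]
opening: 0.748
```

Run:
```python
from h import *
from bench import ctrl
o=ctrl.get_obs();st(o);row(o,[.6395,-.0175,.153],tool(112))
```

```text
t 12.78 pos [ 0.6389 -0.0179  0.2789] xaxis yaw 111.9 z [-0.002 -0.002 -1.   ] F [-0.2  0.6 -0.1] M [ 0.   -0.   -0.01] op 0.748 q [-0.21  0.29  1.38 -0.    1.47 -0.59]
row [  0.3   1.1 125.9] [-0.003  0.001 -0.002]
```

step_arm(targets="0.2 0.6 40 0 0 0;0.2 0.6 80 0 0 0;0.2 0.6 105 0 0 0;0.2 0.6 120 0 0 0;0.2 0.6 126 0 0 0;0.2 0.6 126 0 0 0")

```text
time_s: 13.52
eef_pos: [0.6404, -0.0167, 0.155]
eef_rot: [0.001, 0.559, 0.829, -0.0]
wrist_force: [-0.5, -0.2, 0.2]
opening: 0.749
```

Run:
```python
from h import *
import pickle
from bench import optics,ctrl
s=optics.camera('side');o=ctrl.get_obs();st(o);pickle.dump((s,o),open('p17.pkl','wb'))
a=cv2.resize(s['image'][150:250,240:350],None,fx=6,fy=6,interpolation=cv2.INTER_CUBIC)
cv2.imwrite('pics/c17.png',a[:,:,::-1])
```

```text
t 13.57 pos [ 0.6407 -0.017   0.1555] xaxis yaw 112.0 z [ 0.002 -0.001 -1.   ] F [-0.2 -0.5  0. ] M [ 0.01 -0.01 -0.02] op 0.748 q [-0.21  0.39  1.5  -0.    1.25 -0.59]
```

View pics/c17.png

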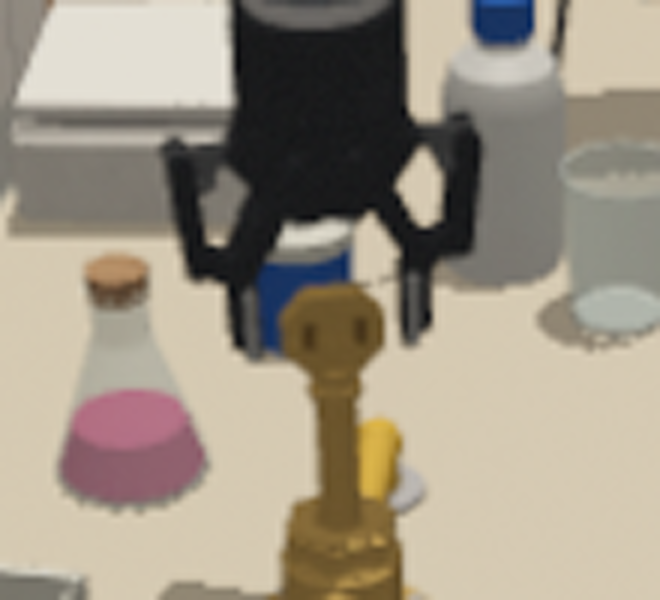

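step_arm(targets="0 0 0 0 0 0;0 0 0 0 0 0;0 0 0 0 0 0;0 0 0 0 0 0", grip=50)

```text
time_s: 14.08
eef_pos: [0.641, -0.0175, 0.1561]
eef_rot: [0.001, 0.559, 0.829, 0.0]
wrist_force: [-0.5, 0.4, 6.8]
opening: 0.519
```

step_arm(targets="0 0 1 0 0 0;0 0 2 0 0 0;0 0 2 0 0 0")

```text
time_s: 14.45
eef_pos: [0.6415, -0.018, 0.156]
eef_rot: [0.002, 0.559, 0.829, 0.0]
wrist_force: [-3.6, -0.5, 13.6]
opening: 0.521
```

Run:
```python
from h import *
from bench import ctrl
st(ctrl.get_obs())
```

```text
t 14.45 pos [ 0.6415 -0.018   0.156 ] xaxis yaw 112.0 z [ 0.004 -0.002 -1.   ] F [-3.6 -0.5 13.6] M [-0.24  1.01  0.02] op 0.521 q [-0.21  0.39  1.5  -0.    1.25 -0.59]
```

Pressing down gives 13.6 N with no travel, so the key is on the bottom. I'll relax 2 mm and turn anticlockwise in short steps, watching the moment.

step_arm(targets="0 0 -2.3 0 0 0;0 0 -2.3 0 0 -0.1;0 0 -2.3 0 0 -0.2;0 0 -2.3 0 0 -0.3;0 0 -2.3 0 0 -0.4")

```text
time_s: 15.08
eef_pos: [0.6411, -0.0173, 0.1561]
eef_rot: [0.001, 0.382, 0.924, 0.0]
wrist_force: [0.9, 0.5, 5.4]
opening: 0.521
```

Run:
```python
from h import *
import pickle
from bench import optics,ctrl
st(ctrl.get_obs())
s=optics.camera('side');t=optics.camera('top');o=ctrl.get_obs();st(o)
a=cv2.resize(s['image'][150:250,240:350],None,fx=6,fy=6,interpolation=cv2.INTER_CUBIC)
cv2.imwrite('pics/c18.png',a[:,:,::-1])
```

```text
t 15.07 pos [ 0.6411 -0.0173  0.1561] xaxis yaw 135.0 z [ 0.003 -0.    -1.   ] F [0.9 0.5 5.4] M [ 0.23 -0.07 -0.3 ] op 0.521 q [-0.21  0.39  1.5   0.    1.25 -1.  ]
t 15.18 pos [ 0.6411 -0.0172  0.1561] xaxis yaw 135.0 z [ 0.003 -0.    -1.   ] F [-0.2  1.1  5. ] M [ 0.25 -0.1  -0.14] op 0.525 q [-0.21  0.39  1.5   0.    1.25 -1.  ]
```

View pics/c18.png

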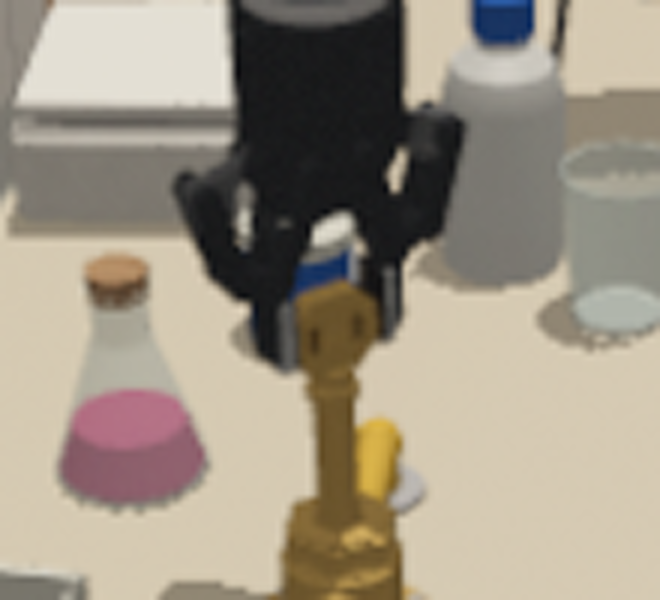

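step_arm(targets="0 0 0 0 0 -0.1;0 0 0 0 0 -0.2;0 0 0 0 0 -0.3;0 0 0 0 0 -0.4;0 0 0 0 0 -0.5;0 0 0 0 0 -0.6;0 0 0 0 0 -0.7")

```text
time_s: 16.05
eef_pos: [0.6408, -0.0166, 0.1561]
eef_rot: [0.001, 0.042, 0.999, 0.0]
wrist_force: [-1.5, 1.4, 6.3]
opening: 0.521
```

Run:
```python
from h import *
import pickle
from bench import optics,ctrl
o=ctrl.get_obs();st(o)
```

```text
t 16.05 pos [ 0.6408 -0.0166  0.1561] xaxis yaw 175.1 z [ 0.002  0.001 -1.   ] F [-1.5  1.4  6.3] M [ 0.71  0.17 -0.25] op 0.521 q [-0.21  0.39  1.5   0.    1.25 -1.7 ]
```

step_arm(targets="0 0 0 0 0 -0.04;0 0 0 0 0 -0.08;0 0 0 0 0 -0.12")

```text
time_s: 16.42
eef_pos: [0.6407, -0.0165, 0.1561]
eef_rot: [0.001, -0.017, 1.0, 0.0]
wrist_force: [-1.3, 1.9, 7.0]
opening: 0.522
```

Run:
```python
from h import *
from bench import ctrl
st(ctrl.get_obs())
```

```text
t 16.43 pos [ 0.6407 -0.0165  0.1561] xaxis yaw -178.1 z [ 0.002  0.001 -1.   ] F [-1.3  1.9  7. ] M [ 0.79  0.22 -0.25] op 0.522 q [-0.21  0.39  1.5   0.    1.25 -1.82]
```

step_arm(targets="0 0 0 0 0 -0.03;0 0 0 0 0 -0.06")

```text
time_s: 16.68
eef_pos: [0.6407, -0.0165, 0.1561]
eef_rot: [0.001, -0.046, 0.999, 0.0]
wrist_force: [-1.1, 2.6, 6.3]
opening: 0.52
```

Run:
```python
from h import *
from bench import ctrl
st(ctrl.get_obs())
```

```text
t 16.68 pos [ 0.6407 -0.0165  0.1561] xaxis yaw -174.7 z [ 0.002  0.001 -1.   ] F [-1.1  2.6  6.3] M [ 0.82  0.3  -0.24] op 0.520 q [-0.21  0.39  1.5   0.    1.25 -1.88]
```

step_arm(targets="0 0 0 0 0 -0.02;0 0 0 0 0 -0.04")

```text
time_s: 16.92
eef_pos: [0.6406, -0.0164, 0.1561]
eef_rot: [0.001, -0.066, 0.998, 0.0]
wrist_force: [-1.3, 1.5, 6.4]
opening: 0.524
```

Run:
```python
from h import *
from bench import ctrl,optics
st(ctrl.get_obs())
s=optics.camera('side');st(ctrl.get_obs())
a=cv2.resize(s['image'][150:250,240:350],None,fx=6,fy=6,interpolation=cv2.INTER_CUBIC)
cv2.imwrite('pics/c19.png',a[:,:,::-1])
```

```text
t 16.93 pos [ 0.6406 -0.0164  0.1561] xaxis yaw -172.4 z [ 0.002  0.001 -1.   ] F [-1.3  1.5  6.4] M [ 0.8   0.35 -0.18] op 0.524 q [-0.21  0.39  1.5   0.    1.25 -1.92]
t 16.98 pos [ 0.6406 -0.0165  0.1561] xaxis yaw -172.3 z [ 0.002  0.001 -1.   ] F [-1.1  2.3  6.9] M [ 0.82  0.31 -0.24] op 0.523 q [-0.21  0.39  1.5   0.    1.25 -1.92]
```

View pics/c19.png

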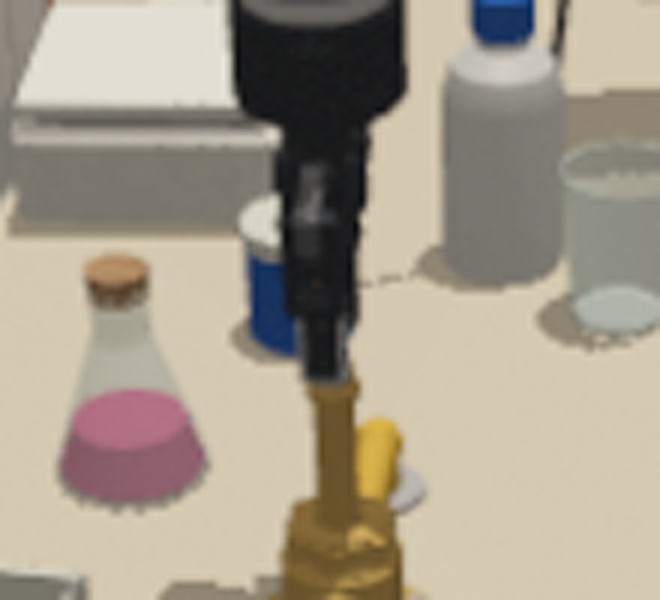

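step_arm(targets="0 0 0 0 0 -0.02;0 0 0 0 0 -0.04")

```text
time_s: 17.23
eef_pos: [0.6406, -0.0165, 0.1561]
eef_rot: [0.001, -0.086, 0.996, 0.0]
wrist_force: [-1.8, 2.2, 7.6]
opening: 0.519
```

Run:
```python
from h import *
from bench import ctrl,optics
st(ctrl.get_obs())
```

```text
t 17.23 pos [ 0.6406 -0.0165  0.1561] xaxis yaw -170.1 z [ 0.001  0.001 -1.   ] F [-1.8  2.2  7.6] M [ 0.85  0.41 -0.28] op 0.519 q [-0.21  0.39  1.5   0.    1.25 -1.96]
```

step_arm(targets="0 0 0 0 0 -0.02;0 0 0 0 0 -0.04")

```text
time_s: 17.48
eef_pos: [0.6406, -0.0164, 0.1561]
eef_rot: [0.001, -0.106, 0.994, 0.0]
wrist_force: [-1.5, 2.2, 7.2]
opening: 0.523
```

Run:
```python
from h import *
from bench import ctrl,optics
st(ctrl.get_obs())
t=optics.camera('top');
cv2.imwrite('pics/c20t.png',cv2.resize(t['image'][170:240,310:390],None,fx=8,fy=8,interpolation=cv2.INTER_CUBIC)[:,:,::-1])
```

```text
t 17.48 pos [ 0.6406 -0.0164  0.1561] xaxis yaw -167.8 z [ 0.001  0.001 -1.   ] F [-1.5  2.2  7.2] M [ 0.93  0.5  -0.26] op 0.523 q [-0.21  0.39  1.5   0.    1.25 -2.  ]
```

View pics/c20t.png

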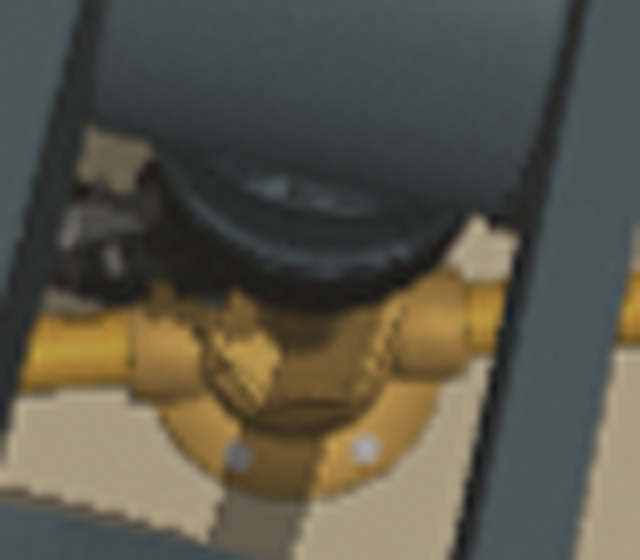

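step_arm(targets="0 0 0 0 0 -0.02;0 0 0 0 0 -0.04;0 0 0 0 0 -0.04")

```text
time_s: 17.9
eef_pos: [0.6405, -0.0164, 0.1561]
eef_rot: [0.001, -0.126, 0.992, 0.0]
wrist_force: [-2.1, 3.3, 6.5]
opening: 0.525
```

Run:
```python
from h import *
from bench import ctrl,optics
st(ctrl.get_obs())
s=optics.camera('side');st(ctrl.get_obs())
a=cv2.resize(s['image'][180:240,260:330],None,fx=9,fy=9,interpolation=cv2.INTER_CUBIC)
cv2.imwrite('pics/c21.png',a[:,:,::-1])
```

```text
t 17.90 pos [ 0.6405 -0.0164  0.1561] xaxis yaw -165.5 z [ 0.001  0.001 -1.   ] F [-2.1  3.3  6.5] M [ 0.81  0.46 -0.25] op 0.525 q [-0.21  0.39  1.5   0.    1.25 -2.03]
t 17.95 pos [ 0.6405 -0.0164  0.1561] xaxis yaw -165.6 z [ 0.001  0.001 -1.   ] F [-1.7  2.4  8.1] M [ 0.89  0.42 -0.27] op 0.521 q [-0.21  0.39  1.5   0.    1.25 -2.03]
```

View pics/c21.png

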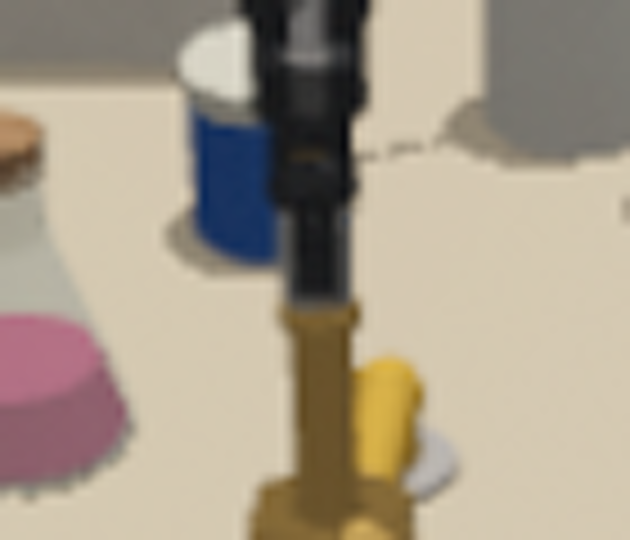

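step_arm(targets="0 0 0 0 0 0;0 0 0 0 0 0;0 0 -40 0 0 0;0 0 -90 0 0 0;0 0 -140 0 0 0;0 0 -160 0 0 0", grip=75)

```text
time_s: 18.7
eef_pos: [0.6413, -0.0175, 0.3185]
eef_rot: [0.003, -0.126, 0.992, -0.001]
wrist_force: [0.2, -0.5, -0.2]
opening: 0.751
```

Run:
```python
from h import *
from bench import ctrl,optics
import pickle
s=optics.camera('side');t=optics.camera('top');o=ctrl.get_obs();st(o);pickle.dump((s,t,o),open('p22.pkl','wb'))
cv2.imwrite('pics/c22.png',cv2.resize(s['image'][180:260,260:340],None,fx=7,fy=7,interpolation=cv2.INTER_CUBIC)[:,:,::-1])
cv2.imwrite('pics/c22t.png',cv2.resize(t['image'][170:240,310:390],None,fx=8,fy=8,interpolation=cv2.INTER_CUBIC)[:,:,::-1])
```

```text
t 18.80 pos [ 0.6411 -0.0174  0.3171] xaxis yaw -165.5 z [ 0.004 -0.001 -1.   ] F [ 0.7 -0.5 -0.5] M [ 0.02 -0.01 -0.03] op 0.750 q [-0.21  0.27  1.33 -0.    1.54 -2.03]
```

View pics/c22.png

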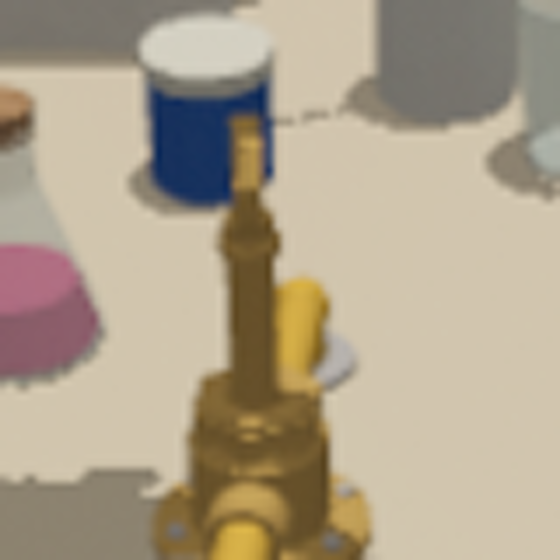

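View pics/c22t.png

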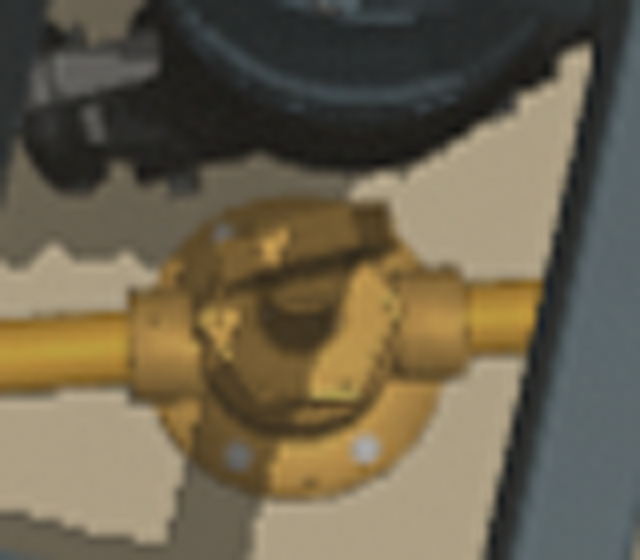

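Run:
```python
from h import *
import pickle
s,t,o=pickle.load(open('p22.pkl','rb'))
outs=[]
for yaw in(185.2,190,194.5):
    h=np.array([np.cos(np.radians(yaw)),np.sin(np.radians(yaw)),0]);ky=np.array([h[1],-h[0],0])
    im=cv2.resize(t['image'][180:225,320:370],None,fx=5,fy=5,interpolation=cv2.INTER_CUBIC)
    ims=cv2.resize(s['image'][185:230,270:320],None,fx=5,fy=5,interpolation=cv2.INTER_CUBIC)
    raw=np.vstack([im.copy(),ims.copy()])
    for zz in(-.0055,.0055):
        P=np.array([[.6395,-.0172,.169]]+0*[0])+np.array([x*UP+y*ky+zz*h for x,y in((.02,-.008),(.02,.008),(.008,.023),(-.008,.023),(-.02,.008),(-.02,-.008),(-.008,-.023),(.008,-.023))])
        cc=(0,255,0) if zz>0 else (255,0,0)
        cv2.polylines(im,[np.round(((proj(t,P)-[320,180]+.5)*5-.5)).astype(int)],True,cc,1)
        cv2.polylines(ims,[np.round(((proj(s,P)-[270,185]+.5)*5-.5)).astype(int)],True,cc,1)
    if not outs: outs.append(raw)
    outs.append(np.vstack([im,ims]))
o=np.hstack(outs);o=cv2.resize(o,None,fx=.79,fy=.79);print(o.shape);cv2.imwrite('pics/c23.png',o[:,:,::-1])
```

```text
(356, 790, 3)
```

View pics/c23.png

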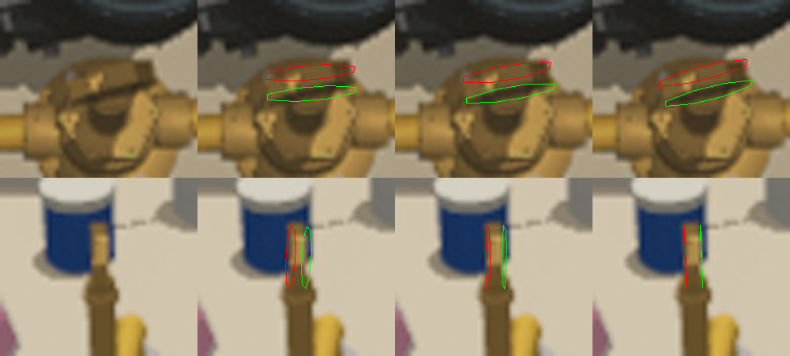

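The bow is now edge-on to the side camera, so the key is at about 193°, while the pipe calls for about 185°. I felt no rise at a stop. The foot has play in the D hole, so the key can lead the spindle by several degrees. I'll grip again and feel for the stop.

Run:
```python
from h import *
from bench import ctrl
o=ctrl.get_obs();st(o);row(o,[.6400,-.0172,.157],tool(193))
```

```text
t 18.80 pos [ 0.6411 -0.0174  0.3171] xaxis yaw -165.5 z [ 0.004 -0.001 -1.   ] F [ 0.7 -0.5 -0.5] M [ 0.02 -0.01 -0.03] op 0.750 q [-0.21  0.27  1.33 -0.    1.54 -2.03]
row [  1.6   0.8 160.1] [-0.002  0.004  0.026]
```

step_arm(targets="0.7 0.3 55 0 0.002 0.026;0.7 0.3 105 0 0.002 0.026;0.7 0.3 140 0 0.002 0.026;0.7 0.3 158 0 0.002 0.026;0.7 0.3 158 0 0.002 0.026")

```text
time_s: 19.42
eef_pos: [0.6378, -0.0168, 0.1542]
eef_rot: [-0.003, -0.113, 0.994, 0.0]
wrist_force: [0.7, -0.6, 0.7]
opening: 0.746
```

step_arm(targets="0 0 0 0 0 0;0 0 0 0 0 0;0 0 0 0 0 0;0 0 0 0 0 0", grip=50)

```text
time_s: 19.92
eef_pos: [0.6404, -0.0172, 0.1586]
eef_rot: [0.0, -0.113, 0.994, -0.001]
wrist_force: [-0.4, -0.0, 6.6]
opening: 0.514
```

Run:
```python
from h import *
from bench import ctrl
o=ctrl.get_obs();st(o)
```

```text
t 19.93 pos [ 0.6404 -0.0172  0.1586] xaxis yaw -167.0 z [ 0.001 -0.002 -1.   ] F [-0.4 -0.   6.6] M [ 0.06  0.06 -0.04] op 0.514 q [-0.21  0.39  1.5  -0.    1.25 -2.01]
```

step_arm(targets="0 0 -1 0 0 -0.02;0 0 -1 0 0 -0.04;0 0 -1 0 0 -0.06;0 0 -1 0 0 -0.06")

```text
time_s: 20.42
eef_pos: [0.64, -0.0173, 0.1587]
eef_rot: [-0.0, -0.143, 0.99, -0.001]
wrist_force: [0.0, -0.2, 5.4]
opening: 0.516
```

Run:
```python
from h import *
from bench import ctrl
o=ctrl.get_obs();st(o)
```

```text
t 20.43 pos [ 0.64   -0.0173  0.1587] xaxis yaw -163.5 z [-0.    -0.001 -1.   ] F [ 0.  -0.2  5.4] M [-0.15 -0.14 -0.15] op 0.516 q [-0.21  0.39  1.5  -0.    1.25 -2.07]
```

step_arm(targets="0 0 0 0 0 -0.02;0 0 0 0 0 -0.04;0 0 0 0 0 -0.06")

```text
time_s: 20.8
eef_pos: [0.64, -0.0173, 0.1586]
eef_rot: [-0.0, -0.173, 0.985, -0.001]
wrist_force: [0.9, -0.4, 5.5]
opening: 0.517
```

Run:
```python
from h import *
from bench import ctrl,optics
o=ctrl.get_obs();st(o)
for i in range(3):
    optics.camera('side');print(np.round(ctrl.get_obs()['torque'],2))
```

```text
t 20.80 pos [ 0.64   -0.0173  0.1586] xaxis yaw -160.1 z [-0.    -0.001 -1.   ] F [ 0.9 -0.4  5.5] M [-0.12 -0.14 -0.23] op 0.517 q [-0.21  0.39  1.5  -0.    1.25 -2.13]
[-0.12 -0.16 -0.19]
[-0.12 -0.1  -0.18]
[-0.11 -0.13 -0.19]
```

step_arm(targets="0 0 0 0 0 0;0 0 0 0 0 0;0 0 -40 0 0 0;0 0 -90 0 0 0;0 0 -120 0 0 0", grip=75)

```text
time_s: 21.58
eef_pos: [0.6401, -0.017, 0.2803]
eef_rot: [0.0, -0.173, 0.985, -0.001]
wrist_force: [-0.3, 0.5, 0.1]
opening: 0.749
```

```bash
cat > ov.py <<'E'
from h import *
import pickle,sys
from bench import ctrl,optics
s=optics.camera('side');t=optics.camera('top');o=ctrl.get_obs();st(o);pickle.dump((s,t,o),open(sys.argv[1]+'.pkl','wb'))
outs=[]
for yaw in[float(v) for v in sys.argv[2:]]:
    h=np.array([np.cos(np.radians(yaw)),np.sin(np.radians(yaw)),0]);ky=np.array([h[1],-h[0],0])
    im=cv2.resize(t['image'][180:225,320:370],None,fx=5,fy=5,interpolation=cv2.INTER_CUBIC)
    ims=cv2.resize(s['image'][185:230,270:320],None,fx=5,fy=5,interpolation=cv2.INTER_CUBIC)
    raw=np.vstack([im.copy(),ims.copy()])
    for zz in(-.0055,.0055):
        P=np.array([[.6395,-.0172,.169]])+np.array([x*UP+y*ky+zz*h for x,y in((.02,-.008),(.02,.008),(.008,.023),(-.008,.023),(-.02,.008),(-.02,-.008),(-.008,-.023),(.008,-.023))])
        cc=(0,255,0) if zz>0 else (255,0,0)
        cv2.polylines(im,[np.round(((proj(t,P)-[320,180]+.5)*5-.5)).astype(int)],True,cc,1)
        cv2.polylines(ims,[np.round(((proj(s,P)-[270,185]+.5)*5-.5)).astype(int)],True,cc,1)
    if not outs: outs.append(raw)
    outs.append(np.vstack([im,ims]))
o=np.hstack(outs);o=cv2.resize(o,None,fx=790/o.shape[1],fy=790/o.shape[1]);cv2.imwrite(f'pics/{sys.argv[1]}.png',o[:,:,::-1])
E
python3 ov.py c24 190 199
```

```text
t 21.68 pos [ 0.6414 -0.0172  0.2823] xaxis yaw -160.1 z [ 0.005 -0.002 -1.   ] F [ 0.1 -0.5 -1.2] M [-0.    0.   -0.04] op 0.748 q [-0.21  0.29  1.37 -0.    1.47 -2.13]
```

View pics/c24.png

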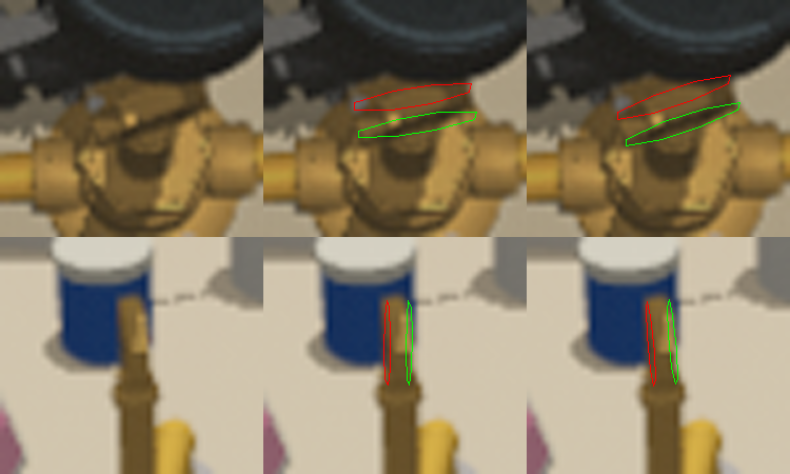

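step_arm(targets="0 0 40 0 0 0;0 0 80 0 0 0;0 0 110 0 0 0;0 0 121 0 0 0;0 0 121 0 0 0")

```text
time_s: 22.3
eef_pos: [0.6386, -0.0169, 0.1556]
eef_rot: [-0.002, -0.173, 0.985, 0.0]
wrist_force: [0.4, -0.4, 0.9]
opening: 0.752
```

step_arm(targets="0 0 0 0 0 0;0 0 0 0 0 0;0 0 -1 0 0 0;0 0 -1.5 0 0 0", grip=48)

```text
time_s: 22.8
eef_pos: [0.6397, -0.0173, 0.1587]
eef_rot: [-0.0, -0.172, 0.985, -0.001]
wrist_force: [2.2, -0.8, -1.1]
opening: 0.52
```

```bash
echo 'from h import *
from bench import ctrl
st(ctrl.get_obs())'>s.py; python3 s.py
```

```text
t 22.80 pos [ 0.6397 -0.0173  0.1587] xaxis yaw -160.1 z [-0.001 -0.002 -1.   ] F [ 2.2 -0.8 -1.1] M [-0.35 -0.37 -0.09] op 0.520 q [-0.21  0.39  1.5  -0.    1.26 -2.13]
```

step_arm(targets="0 0 0 0 0 0.04;0 0 0 0 0 0.04")

```text
time_s: 23.05
eef_pos: [0.6397, -0.0173, 0.1587]
eef_rot: [-0.001, -0.153, 0.988, -0.001]
wrist_force: [0.4, -1.3, 0.1]
opening: 0.519
```

```bash
python3 s.py
```

```text
t 23.05 pos [ 0.6397 -0.0173  0.1587] xaxis yaw -162.4 z [-0.001 -0.001 -1.   ] F [ 0.4 -1.3  0.1] M [-0.39 -0.27 -0.02] op 0.519 q [-0.21  0.39  1.5  -0.    1.26 -2.09]
```

step_arm(targets="0 0 0 0 0 0.04;0 0 0 0 0 0.04")

```text
time_s: 23.3
eef_pos: [0.6396, -0.0172, 0.1587]
eef_rot: [-0.001, -0.133, 0.991, -0.001]
wrist_force: [1.0, -1.8, 0.9]
opening: 0.52
```

```bash
python3 s.py
```

```text
t 23.30 pos [ 0.6396 -0.0172  0.1587] xaxis yaw -164.7 z [-0.001 -0.001 -1.   ] F [ 1.  -1.8  0.9] M [-0.33 -0.25 -0.06] op 0.520 q [-0.21  0.39  1.5  -0.    1.26 -2.05]
```

step_arm(targets="0 0 0 0 0 0.04;0 0 0 0 0 0.04")

```text
time_s: 23.55
eef_pos: [0.6396, -0.0172, 0.1586]
eef_rot: [-0.001, -0.114, 0.994, -0.001]
wrist_force: [0.2, -0.3, 2.7]
opening: 0.519
```

```bash
python3 s.py
```

```text
t 23.55 pos [ 0.6396 -0.0172  0.1586] xaxis yaw -166.9 z [-0.001 -0.001 -1.   ] F [ 0.2 -0.3  2.7] M [-0.27 -0.2   0.03] op 0.519 q [-0.21  0.39  1.5  -0.    1.26 -2.01]
```

step_arm(targets="0 0 0 0 0 0.04;0 0 0 0 0 0.04")

```text
time_s: 23.8
eef_pos: [0.6396, -0.0171, 0.1586]
eef_rot: [-0.001, -0.094, 0.996, -0.0]
wrist_force: [0.2, -1.9, 2.5]
opening: 0.523
```

```bash
python3 s.py
```

```text
t 23.80 pos [ 0.6396 -0.0171  0.1586] xaxis yaw -169.2 z [-0.001 -0.001 -1.   ] F [ 0.2 -1.9  2.5] M [-0.27 -0.11  0.01] op 0.523 q [-0.21  0.39  1.5  -0.    1.26 -1.97]
```

step_arm(targets="0 0 0 0 0 0.04;0 0 0 0 0 0.04")

```text
time_s: 24.05
eef_pos: [0.6396, -0.017, 0.1586]
eef_rot: [-0.001, -0.074, 0.997, -0.0]
wrist_force: [0.7, -0.8, 2.9]
opening: 0.524
```

```bash
python3 s.py
```

```text
t 24.05 pos [ 0.6396 -0.017   0.1586] xaxis yaw -171.5 z [-0.001 -0.001 -1.   ] F [ 0.7 -0.8  2.9] M [-0.16 -0.06 -0.01] op 0.524 q [-0.21  0.39  1.5  -0.    1.26 -1.93]
```

step_arm(targets="0 0 0 0 0 0.04;0 0 0 0 0 0.04")

```text
time_s: 24.3
eef_pos: [0.6395, -0.0171, 0.1586]
eef_rot: [-0.001, -0.054, 0.999, -0.0]
wrist_force: [1.1, -0.0, 3.7]
opening: 0.522
```

```bash
python3 s.py
```

```text
t 24.30 pos [ 0.6395 -0.0171  0.1586] xaxis yaw -173.8 z [-0.001 -0.001 -1.   ] F [ 1.1 -0.   3.7] M [-0.09 -0.02 -0.06] op 0.522 q [-0.21  0.39  1.5  -0.    1.26 -1.89]
```

step_arm(targets="0 0 0 0 0 0;0 0 0 0 0 0;0 0 -40 0 0 0;0 0 -90 0 0 0;0 0 -120 0 0 0", grip=75)

```text
time_s: 24.92
eef_pos: [0.6401, -0.0169, 0.2808]
eef_rot: [0.0, -0.054, 0.999, -0.001]
wrist_force: [0.1, 0.3, -0.6]
opening: 0.752
```

```bash
python3 ov.py c25 186 193 200
```

```text
t 25.02 pos [ 0.6414 -0.0171  0.2828] xaxis yaw -173.8 z [ 0.005 -0.002 -1.   ] F [-0.2  0.4  0.7] M [-0.01 -0.02  0.04] op 0.749 q [-0.21  0.29  1.37 -0.    1.47 -1.89]
```

View pics/c25.png

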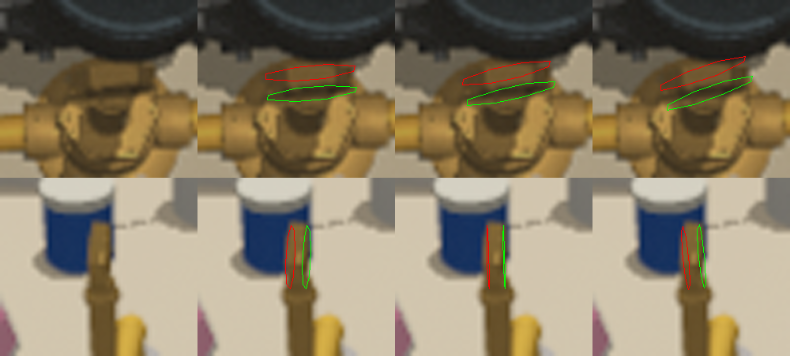

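step_arm(targets="0 0 40 0 0 0;0 0 80 0 0 0;0 0 110 0 0 0;0 0 121 0 0 0;0 0 121 0 0 0")

```text
time_s: 25.65
eef_pos: [0.6386, -0.0169, 0.156]
eef_rot: [-0.002, -0.053, 0.999, -0.0]
wrist_force: [1.1, -1.0, 0.1]
opening: 0.752
```

step_arm(targets="0 0 0 0 0 0;0 0 0 0 0 0;0 0 -1 0 0 0;0 0 -1.5 0 0 0", grip=48)

```text
time_s: 26.15
eef_pos: [0.6396, -0.0172, 0.1592]
eef_rot: [-0.001, -0.053, 0.999, -0.001]
wrist_force: [0.8, -0.7, 0.1]
opening: 0.516
```

step_arm(targets="0 0 0 0 0 0.04;0 0 0 0 0 0.04")

```text
time_s: 26.4
eef_pos: [0.6397, -0.0172, 0.1592]
eef_rot: [-0.001, -0.033, 0.999, -0.001]
wrist_force: [-0.2, -0.1, 0.3]
opening: 0.52
```

```bash
python3 s.py
```

```text
t 26.40 pos [ 0.6397 -0.0172  0.1592] xaxis yaw -176.2 z [-0.001 -0.001 -1.   ] F [-0.2 -0.1  0.3] M [-0.16 -0.16 -0.02] op 0.520 q [-0.21  0.39  1.5  -0.    1.26 -1.85]
```

step_arm(targets="0 0 0 0 0 0.04;0 0 0 0 0 0.04")

```text
time_s: 26.65
eef_pos: [0.6396, -0.0171, 0.1592]
eef_rot: [-0.001, -0.014, 1.0, -0.001]
wrist_force: [-0.4, -0.7, 1.8]
opening: 0.52
```

```bash
python3 s.py
```

```text
t 26.65 pos [ 0.6396 -0.0171  0.1592] xaxis yaw -178.4 z [-0.001 -0.001 -1.   ] F [-0.4 -0.7  1.8] M [-0.09 -0.18  0.02] op 0.520 q [-0.21  0.39  1.5  -0.    1.26 -1.81]
```

step_arm(targets="0 0 0 0 0 0.04;0 0 0 0 0 0.04")

```text
time_s: 26.9
eef_pos: [0.6396, -0.0171, 0.1592]
eef_rot: [-0.001, 0.006, 1.0, -0.001]
wrist_force: [0.0, -1.1, 3.7]
opening: 0.521
```

```bash
python3 s.py
```

```text
t 26.90 pos [ 0.6396 -0.0171  0.1592] xaxis yaw 179.3 z [-0.001 -0.001 -1.   ] F [ 0.  -1.1  3.7] M [-0.09 -0.16 -0.  ] op 0.521 q [-0.21  0.39  1.5  -0.    1.26 -1.77]
```

step_arm(targets="0 0 0 0 0 -0.04;0 0 0 0 0 -0.08;0 0 0 0 0 -0.08")

```text
time_s: 27.28
eef_pos: [0.6396, -0.0171, 0.1591]
eef_rot: [-0.001, -0.034, 0.999, -0.001]
wrist_force: [1.4, -0.4, 3.2]
opening: 0.523
```

```bash
python3 s.py
```

```text
t 27.27 pos [ 0.6396 -0.0171  0.1591] xaxis yaw -176.1 z [-0.001 -0.001 -1.   ] F [ 1.4 -0.4  3.2] M [-0.15 -0.12  0.06] op 0.523 q [-0.21  0.39  1.5  -0.    1.26 -1.85]
```

step_arm(targets="0 0 -3 0 0 0;0 0 -6 0 0 0;0 0 -6 0 0 0")

```text
time_s: 27.65
eef_pos: [0.639, -0.017, 0.1643]
eef_rot: [-0.002, -0.033, 0.999, -0.0]
wrist_force: [-0.0, -1.3, -4.7]
opening: 0.519
```

```bash
python3 s.py
```

```text
t 27.65 pos [ 0.639  -0.017   0.1643] xaxis yaw -176.2 z [-0.003 -0.001 -1.   ] F [-0.  -1.3 -4.7] M [-0.24 -0.15 -0.06] op 0.519 q [-0.21  0.38  1.49 -0.    1.27 -1.85]
```

step_arm(targets="0 0 0 0 0 0.05;0 0 0 0 0 0.1;0 0 0 0 0 0.15;0 0 0 0 0 0.15")

```text
time_s: 28.15
eef_pos: [0.6391, -0.0169, 0.1644]
eef_rot: [-0.001, 0.041, 0.999, -0.0]
wrist_force: [0.3, -0.2, -3.9]
opening: 0.521
```

```bash
python3 s.py
```

```text
t 28.15 pos [ 0.6391 -0.0169  0.1644] xaxis yaw 175.3 z [-0.003 -0.001 -1.   ] F [ 0.3 -0.2 -3.9] M [-0.13 -0.26  0.02] op 0.521 q [-0.21  0.38  1.49 -0.    1.27 -1.7 ]
```

step_arm(targets="0 0 0 0 0 0.05;0 0 0 0 0 0.1;0 0 0 0 0 0.1")

```text
time_s: 28.52
eef_pos: [0.6392, -0.0171, 0.1644]
eef_rot: [-0.001, 0.091, 0.996, -0.001]
wrist_force: [1.4, -1.4, -5.6]
opening: 0.515
```

```bash
python3 s.py
```

```text
t 28.52 pos [ 0.6392 -0.0171  0.1644] xaxis yaw 169.6 z [-0.002 -0.001 -1.   ] F [ 1.4 -1.4 -5.6] M [-0.31 -0.3   0.01] op 0.515 q [-0.21  0.38  1.49 -0.    1.27 -1.6 ]
```

step_arm(targets="0 0 3 0 0 0;0 0 5.5 0 0 0;0 0 5.5 0 0 -0.05;0 0 5.5 0 0 -0.1;0 0 5.5 0 0 -0.15")

```text
time_s: 29.15
eef_pos: [0.6394, -0.017, 0.1592]
eef_rot: [-0.001, 0.016, 1.0, -0.0]
wrist_force: [0.6, -1.7, 0.1]
opening: 0.523
```

```bash
python3 s.py
```

```text
t 29.15 pos [ 0.6394 -0.017   0.1592] xaxis yaw 178.2 z [-0.002 -0.001 -1.   ] F [ 0.6 -1.7  0.1] M [-0.16 -0.22  0.04] op 0.523 q [-0.21  0.39  1.5  -0.    1.26 -1.75]
```

step_arm(targets="0 0 0 0 0 -0.07;0 0 0 0 0 -0.14;0 0 0 0 0 -0.21")

```text
time_s: 29.52
eef_pos: [0.6394, -0.0169, 0.1592]
eef_rot: [-0.001, -0.09, 0.996, -0.0]
wrist_force: [0.6, -1.0, 0.0]
opening: 0.521
```

```bash
python3 s.py
```

```text
t 29.52 pos [ 0.6394 -0.0169  0.1592] xaxis yaw -169.7 z [-0.002 -0.001 -1.   ] F [ 0.6 -1.   0. ] M [-0.16 -0.21  0.  ] op 0.521 q [-0.21  0.39  1.5  -0.    1.26 -1.96]
```

step_arm(targets="0 0 0 0 0 -0.07;0 0 0 0 0 -0.14")

```text
time_s: 29.78
eef_pos: [0.6397, -0.0172, 0.1592]
eef_rot: [-0.001, -0.159, 0.987, -0.001]
wrist_force: [1.9, -0.8, -0.7]
opening: 0.523
```

```bash
python3 s.py
```

```text
t 29.77 pos [ 0.6397 -0.0172  0.1592] xaxis yaw -161.7 z [-0.001 -0.001 -1.   ] F [ 1.9 -0.8 -0.7] M [-0.55 -0.46 -0.17] op 0.523 q [-0.21  0.39  1.5  -0.    1.26 -2.1 ]
```

step_arm(targets="0 0 0 0 0 0.1;0 0 0 0 0 0.2;0 0 0 0 0 0.3;0 0 0 0 0 0.4;0 0 0 0 0 0.5")

```text
time_s: 30.4
eef_pos: [0.6395, -0.0171, 0.1592]
eef_rot: [-0.001, 0.093, 0.996, -0.001]
wrist_force: [1.2, -2.0, -0.5]
opening: 0.522
```

```bash
python3 s.py
```

```text
t 30.40 pos [ 0.6395 -0.0171  0.1592] xaxis yaw 169.3 z [-0.002 -0.001 -1.   ] F [ 1.2 -2.  -0.5] M [-0.43 -0.29  0.17] op 0.522 q [-0.21  0.39  1.5  -0.    1.26 -1.6 ]
```

step_arm(targets="0 0 0 0 0 0.04;0 0 0 0 0 0.08")

```text
time_s: 30.65
eef_pos: [0.6395, -0.0171, 0.1592]
eef_rot: [-0.001, 0.131, 0.991, -0.001]
wrist_force: [1.4, -1.0, -0.6]
opening: 0.516
```

```bash
python3 s.py
```

```text
t 30.65 pos [ 0.6395 -0.0171  0.1592] xaxis yaw 164.9 z [-0.002 -0.001 -1.   ] F [ 1.4 -1.  -0.6] M [-0.38 -0.27  0.23] op 0.516 q [-0.21  0.39  1.5  -0.    1.26 -1.52]
```

step_arm(targets="0 0 0 0 0 0.04;0 0 0 0 0 0.08")

```text
time_s: 30.9
eef_pos: [0.6394, -0.0171, 0.1592]
eef_rot: [-0.001, 0.171, 0.985, -0.001]
wrist_force: [-0.1, -0.8, -0.2]
opening: 0.516
```

```bash
python3 s.py
```

```text
t 30.90 pos [ 0.6394 -0.0171  0.1592] xaxis yaw 160.3 z [-0.002 -0.001 -1.   ] F [-0.1 -0.8 -0.2] M [-0.4  -0.19  0.23] op 0.516 q [-0.21  0.39  1.5  -0.    1.26 -1.44]
```

The spindle is engaged after all, with play. Clockwise resistance begins near 170° and anticlockwise resistance near 196–200°, so the play is centred near 185°. I'll drive anticlockwise and feel for the stop itself.

step_arm(targets="0 0 0 0 0 -0.12;0 0 0 0 0 -0.24;0 0 0 0 0 -0.36;0 0 0 0 0 -0.46;0 0 0 0 0 -0.56;0 0 0 0 0 -0.62;0 0 0 0 0 -0.68", grip=42)

```text
time_s: 31.78
eef_pos: [0.6397, -0.0174, 0.1592]
eef_rot: [-0.001, -0.168, 0.986, -0.001]
wrist_force: [2.3, -2.2, -1.1]
opening: 0.519
```

```bash
python3 s.py
```

```text
t 31.77 pos [ 0.6397 -0.0174  0.1592] xaxis yaw -160.6 z [-0.001 -0.001 -1.   ] F [ 2.3 -2.2 -1.1] M [-0.53 -0.5  -0.25] op 0.519 q [-0.21  0.39  1.5  -0.    1.26 -2.12]
```

step_arm(targets="0 0 0 0 0 -0.03;0 0 0 0 0 -0.06")

```text
time_s: 32.02
eef_pos: [0.6396, -0.0174, 0.1592]
eef_rot: [-0.001, -0.197, 0.98, -0.001]
wrist_force: [2.3, -2.6, -1.5]
opening: 0.521
```

```bash
python3 s.py
```

```text
t 32.02 pos [ 0.6396 -0.0174  0.1592] xaxis yaw -157.2 z [-0.001 -0.001 -1.   ] F [ 2.3 -2.6 -1.5] M [-0.76 -0.72 -0.32] op 0.521 q [-0.21  0.39  1.5  -0.    1.26 -2.18]
```

step_arm(targets="0 0 0 0 0 -0.02;0 0 0 0 0 -0.04")

```text
time_s: 32.28
eef_pos: [0.6396, -0.0174, 0.1592]
eef_rot: [-0.001, -0.217, 0.976, -0.001]
wrist_force: [2.8, -3.5, -1.9]
opening: 0.52
```

```bash
python3 s.py
```

```text
t 32.27 pos [ 0.6396 -0.0174  0.1592] xaxis yaw -154.9 z [-0.001 -0.001 -1.   ] F [ 2.8 -3.5 -1.9] M [-1.   -0.83 -0.42] op 0.520 q [-0.21  0.39  1.5  -0.    1.26 -2.22]
```

The moment now climbs, from −0.25 to −0.32 to −0.42 N m between 199° and 205°, so the spindle is on its stop. I'll bring the key back through its play to the pipe line (185.2°), which leaves the spindle where it is.

step_arm(targets="0 0 0 0 0 0.09;0 0 0 0 0 0.18;0 0 0 0 0 0.27;0 0 0 0 0 0.347;0 0 0 0 0 0.347;0 0 0 0 0 0.347")

```text
time_s: 33.02
eef_pos: [0.6391, -0.0168, 0.1592]
eef_rot: [-0.001, -0.046, 0.999, -0.0]
wrist_force: [0.8, -2.4, -0.7]
opening: 0.521
```

```bash
python3 s.py
```

```text
t 33.02 pos [ 0.6391 -0.0168  0.1592] xaxis yaw -174.7 z [-0.003 -0.001 -1.   ] F [ 0.8 -2.4 -0.7] M [-0.49 -0.15 -0.  ] op 0.521 q [-0.21  0.39  1.5  -0.    1.26 -1.87]
```

step_arm(targets="0 0 1 0 0 0;0 0 1 0 0 0;0 0 1 0 0 0;0 0 1 0 0 0", grip=75)

```text
time_s: 33.52
eef_pos: [0.6393, -0.0169, 0.1583]
eef_rot: [-0.001, -0.045, 0.999, -0.0]
wrist_force: [-1.2, -0.8, 0.3]
opening: 0.751
```

step_arm(targets="0 0 -40 0 0 0;0 0 -90 0 0 0;0 0 -140 0 0 0;-50 0 -160 0 0 0;-100 0 -160 0 0 0;-150 0 -160 0 0 0;-150 0 -160 0 0 0")

```text
time_s: 34.4
eef_pos: [0.7906, -0.0032, 0.3121]
eef_rot: [-0.004, -0.045, 0.999, 0.0]
wrist_force: [0.0, 0.7, -0.6]
opening: 0.75
```

```bash
python3 ov.py c26 185.2 190; python3 s.py
python3 - <<'E'
import pickle,cv2
s,t,o=pickle.load(open('c26.pkl','rb'))
cv2.imwrite('pics/c26t.png',t['image'][:,:,::-1])
cv2.imwrite('pics/c26b.png',cv2.resize(t['image'][165:245,290:410],None,fx=6,fy=6,interpolation=cv2.INTER_CUBIC)[:,:,::-1])
E
```

```text
t 34.50 pos [ 0.7888 -0.0034  0.3161] xaxis yaw -174.8 z [-0.005 -0.001 -1.   ] F [ 0.5  0.8 -0.1] M [ 0.03 -0.01  0.01] op 0.756 q [-0.15  0.64  0.83 -0.    1.68 -1.81]
t 34.50 pos [ 0.7888 -0.0034  0.3161] xaxis yaw -174.8 z [-0.005 -0.001 -1.   ] F [ 0.5  0.8 -0.1] M [ 0.03 -0.01  0.01] op 0.756 q [-0.15  0.64  0.83 -0.    1.68 -1.81]
```

View pics/c26.png

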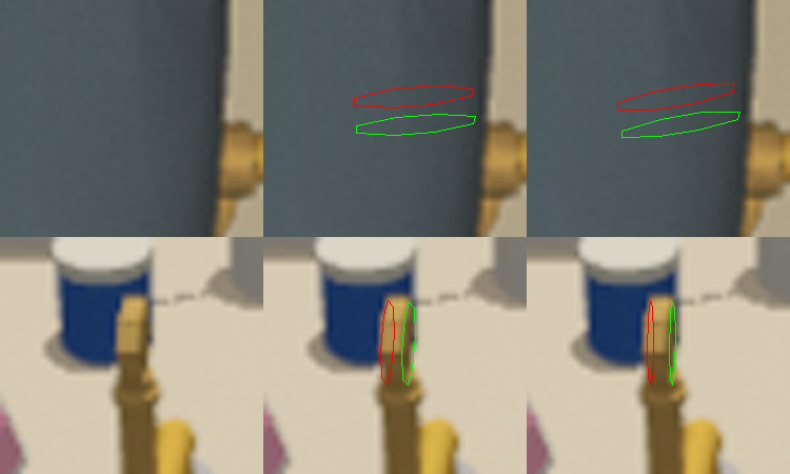

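View pics/c26b.png

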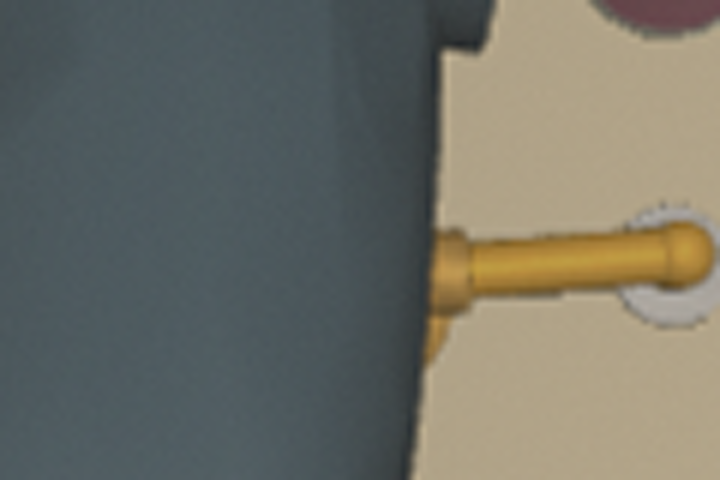

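step_arm(targets="357 -169 0 0 0 0;357 -169 0 0 0 0;357 -169 0 0 0 0;357 -169 0 0 0 0;357 -169 0 0 0 0;357 -169 0 0 0 0;357 -169 0 0 0 0;357 -169 0 0 0 0")

```text
time_s: 35.5
eef_pos: [0.4469, -0.204, 0.3205]
eef_rot: [0.0, -0.043, 0.999, -0.002]
wrist_force: [0.2, 0.4, 0.4]
opening: 0.748
```

```bash
python3 ov.py c27 185.2 190
python3 - <<'E'
import pickle,cv2
s,t,o=pickle.load(open('c27.pkl','rb'))
cv2.imwrite('pics/c27t.png',t['image'][:,:,::-1])
cv2.imwrite('pics/c27s.png',s['image'][:,:,::-1])
cv2.imwrite('pics/c27b.png',cv2.resize(t['image'][175:245,310:390],None,fx=8,fy=8,interpolation=cv2.INTER_CUBIC)[:,:,::-1])
E
```

```text
t 35.60 pos [ 0.4485 -0.2033  0.3199] xaxis yaw -174.9 z [ 0.    -0.002 -1.   ] F [ 1.1  0.3 -1. ] M [ 0.02 -0.01  0.04] op 0.751 q [-0.67 -0.07  1.69 -0.    1.52 -2.33]
```

View pics/c27.png

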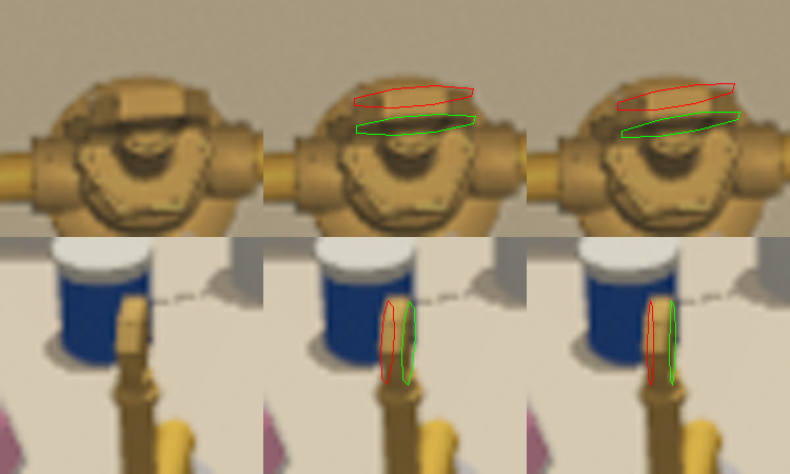

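View pics/c27b.png

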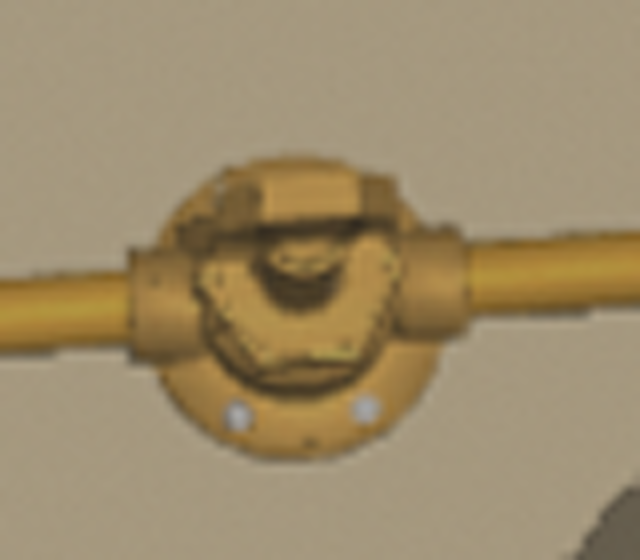

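View pics/c27t.png

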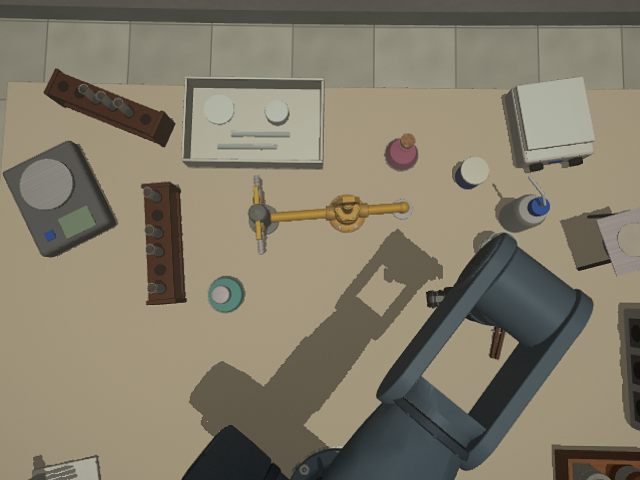

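View pics/c27s.png

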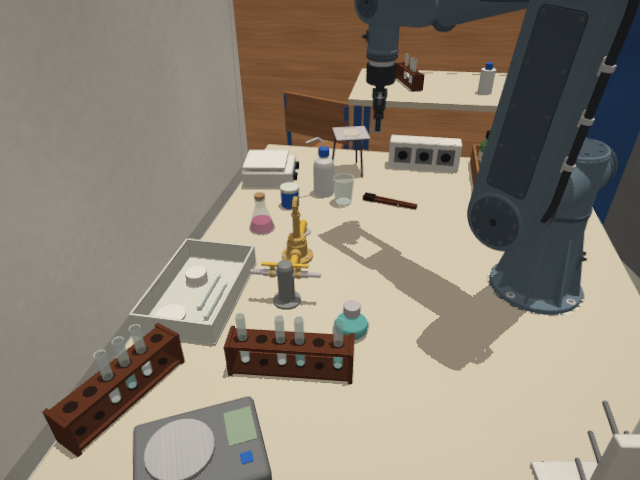

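The clear view shows the key upright on the valve, with its handle running along the pipe (edge from about (235,238) to (390,215) in the crop). The other items sit at the same pixels as at the start. I'll do one last numeric comparison, then hand in.

Run:
```python
import pickle,cv2,numpy as np
t0=pickle.load(open('top0.pkl','rb'))['image'].astype(int);s0=pickle.load(open('side0.pkl','rb'))['image'].astype(int)
s,t,o=pickle.load(open('c27.pkl','rb'))
for n,a,b,rois in(('top',t0,t['image'],dict(rack=(140,180,190,306),burner=(205,275,246,313),flask=(385,132,420,170),tub=(453,155,490,190),turret=(245,172,275,255))),('side',s0,s['image'],dict(flask=(248,192,276,232),tub=(280,183,300,208),bottle=(312,147,335,197),beaker=(333,174,356,207),holder=(360,192,418,210),rack=(225,312,356,380),burner=(334,300,370,338)))):
    for k,(x0,y0,x1,y1) in rois.items():
        d=np.abs(a[y0:y1,x0:x1]-b[y0:y1,x0:x1].astype(int)).max(2);print(n,k,'frac>40: %.3f'%(d>40).mean())
from bench import ticket
print(ticket.hand_in())
```

```text
top rack frac>40: 0.000
top burner frac>40: 0.000
top flask frac>40: 0.000
top tub frac>40: 0.000
top turret frac>40: 0.000
side flask frac>40: 0.000
side tub frac>40: 0.140
side bottle frac>40: 0.000
side beaker frac>40: 0.000
side holder frac>40: 0.000
side rack frac>40: 0.000
side burner frac>40: 0.000
the job is handed in; nothing more can be done
None
```

The job is handed in, and by my checks the gas valve is open. I stood the key in the socket, where it dropped home. I then turned it anticlockwise to the stop and left it standing with its handle along the pipe. It took about 36 s of the 67 s.

**Key home:** the key dropped about 20 mm when I let go of it in the socket, turning about 9° as it went. I had not yet started turning it by feel. In the side view the bow sits at about z = 0.17 m, which fits fully home, and pressing down gave 13.6 N with no travel.

**Stop:** on the first turn I felt no stop and took the key past the pipe line, to about 195° and then 200° (the pipe line is about 185°). Turning it both ways showed much more play than the 4° stated: resistance began near 170° clockwise and 196–200° anticlockwise. While checking this I turned the spindle back about 10° and then drove it forward again. The moment then rose from 0.25 to 0.42 N m between 199° and 205°, which I took as the stop.

**Final pose:** from the stop I brought the key back through the play to 185°, with no moment felt, and released it. The last top view puts the handle within about 3° of the pipe, with the key upright and nothing touching it.

**Other items:** the image comparison showed no change to the rack, burner, flask, turret, wash bottle, beaker or tube holder. The tub's side-view patch changed by 14%, most likely because the upright key now stands in front of it; its top view did not change.

**Not seen directly:** the spindle is hidden, so its position at the stop is known only from the moments I felt.

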